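# Make up two condiment caddies on the kitchen counter

## Robot

A 6-joint arm with a two-finger parallel gripper is mounted at the origin on the work surface. World frame = base frame: x ahead of the robot, y to its left, z up, the work surface at z = 0. Lengths are in m, angles in rad, forces in N, time in s.
With the tool pointing down it reaches from about 0.25 to 0.8 m from the base axis. Payload 3.9 kg.
Tool frame: the origin (TCP) lies midway between the tips of the shut fingers; the grasp point (between the pads) lies 19 mm behind it; x points along the fingers, y is the direction in which the jaws open and shut, and the axes are right-handed (so a half turn about x gives the same grasp; the last joint's range is limited). The gripper opens to 85 mm and grips with 20 to 120 N. Pads are 22 mm wide; open, the fingers measure 114 mm over their backs; the gripper's body (76 mm by 85 mm) begins 54 mm behind the grasp point. The pads swing forward as they close: fully open they stand 13 mm farther back than shut.
Start: joints at [1.223, 0.26, -0.138, 1.173, 0, 1.571], TCP at [0.179, 0.494, 0.231] pointing down, gripper open.
Joint ranges: [-2.78, 2.78], [-0.83, 1.72], [-1.28, 1.37], [-1.9, 2.12], [-1.57, 1.48], [-3.14, 3.14]. Speed limits (rad/s): [2.57, 2.57, 3.14, 3.14, 3.14, 3.14].

## Interface

Orientations are given as a unit quaternion [w, x, y, z].
In Python, from workcell import env gives the robot as it stands.
- The arm moves only by the tool step_arm, never from a script. Its argument "increments" is a list of rows, each a list of 3 entries, a list of its own where there are three numbers: the opening, from -1 (shut) to 1 (fully open), then the shift along the tool's x, y, z in cm, then the turn, a rotation vector about the tool's x, y, z in degrees. In form: [[hand, [x, y, z], [rx, ry, rz]], ...]. A call has 1 to 20 rows; each row shifts and turns the commanded pose from where the row before left it, along the tool's axes as they then stand; what a row does not reach is not made up. A row lasts 1/10 s, in which the tool goes at most 50 mm and 8.59 degrees, less where a joint would pass 70% of its speed; a pose out of reach is approached as far as the arm can. A call is refused whole if a number of a shift passes 5 or a number of a turn 8.59, either way. A call with a gripper value outside its range is refused whole. The fingers move at their own pace and stop on an object; "force" is the grip in N (left out, the last holds). Time passes only in rows, so rows that do not move let the fingers close. It gives the time, the measured TCP pose, the force and the opening at its end, in the units of the state.
- env.observe(): the state, without advancing time (a new reading comes with each control period).
- env.snapshot(name): name is "scene" or "top" or "wrist"; returns a dict with "pixels" (400x640x3 uint8, blue, green, red), "z_map" (400x640 float32, m along the optical axis (not along the pixel's ray), 0 where there is no reading), "K" (3x3 intrinsics, pixels), "T" (4x4, takes a point from camera to world coordinates). Camera axes: x right, y down, z forward; pixel columns grow to the right and rows downward; lengths in m; the calibration is good to about 2 mm. A picture is of the moment at which its call begins.
- env.hand_in(): hands the job in, once; it reports no verdict.
The state is a dict: "t": time; "qpos": joint angles; "joint_velocities": joint speeds; "effort": joint torques, N m; "position": TCP position; "ee_rot": TCP orientation; "ft_force": force on the tool from outside, world axes, zero at the start; "moment": the same for the moment, N m; "opening": finger opening in m.
Only numpy, scipy, OpenCV 4.12 (cv2) and the standard library are available. Lean on these libraries where they do the work, as an engineer would, in place of code of your own. Each camera call takes 0.05 s, during which the arm holds its last target.

## Task

Make up the two wooden condiment caddies, one thing upright in each compartment: the long caddy gets the tall pepper mill in its middle compartment, with the salt shaker and the round jar in its two end compartments, either way round; the short caddy gets the short pepper mill and the square jar, either way round. Set each thing down gently without dropping it or knocking anything over, and leave the mug and the tin where they are.

Things in the scene. Friction and masses are not known exactly. Their poses are not given: they have to be found in the camera images.
- tall_mill: the taller of two dark-wood pepper mills, round and upright, 140 mm high: foot 50 mm diameter, waist 32 mm diameter at 75 to 90 mm height, straight cylindrical head 42 mm diameter from 94 to 130 mm height (the place to grip), small steel knob on top. Origin: centre of its underside, z up. About 0.26 kg
- short_mill: the shorter dark-wood pepper mill, round and upright, 92 mm high: foot 40 mm diameter, waist 26 mm diameter at 40 to 46 mm height, straight cylindrical head 34 mm diameter from 50 to 82 mm height (the place to grip), small steel knob on top. Origin: centre of its underside, z up. About 0.13 kg
- shaker: salt shaker, a glass cylinder with a domed steel cap, 40 mm diameter, 82 mm high, straight-sided up to 72 mm. Origin: centre of its underside, z up. About 0.12 kg
- round_jar: round white ceramic jar with a pale wooden lid fixed on, 54 mm diameter (lid 55 mm, from 55 to 70 mm height), 70 mm high. Origin: centre of its underside, z up. About 0.25 kg
- square_jar: square white ceramic jar with a pale wooden lid fixed on, 52 x 52 mm, 75 mm high (the lid, 50 x 50 mm, is above 62 mm). Origin: centre of its underside, z up; its x and y axes are square to its sides. About 0.27 kg
- long_caddy: long open wooden caddy, fixed to the counter: three square compartments in a row along its y axis, 86 mm (x) x 246 mm (y). Each compartment is 74 x 74 mm inside; outer and dividing walls are 6 mm thick and 25 mm high; the inner floor is 6 mm above the counter. Compartment centres at y = -80, 0 and +80 mm. Origin: centre of its underside
- short_caddy: short open wooden caddy, fixed to the counter: two square compartments in a row along its y axis, 86 mm (x) x 166 mm (y). Compartments, walls and floor are as in the long caddy. Compartment centres at y = -40 and +40 mm. Origin: centre of its underside
- mug: blue mug standing to one side, 82 mm diameter, 95 mm high, with a handle; not part of the job, leave it. Origin: centre of its underside
- tin: low closed steel tin standing to the other side, 86 mm diameter, 52 mm high; not part of the job, leave it. Origin: centre of its underside

How it is judged:
By the outcome, as a careful person would: the job done as asked, in the order asked, and still so for the second after the job is handed in, with the robot touching nothing.
It also fails if it takes over 131 s, if anything falls off the work surface, if the arm or the gripper's body presses on something with over 40 N, if the wrist force passes 120 N, or if a joint passes its speed limit or range.

## Working session

There is one attempt and no reset: what is moved stays moved. The work goes in short steps, Python scripts to look and compute and a tool call to move; the robot and the scene stay as the last step left them, time stands still between calls to the robot, and variables do not carry over. Pictures are saved under pics/ and viewed, and the job is handed in when it is done.

Besides the shell and the picture viewer there is one more tool, called after "Call:" in YAML: its name, and indented under it one key for each argument. step_arm: Moves the arm, as the interface text tells. Its arguments: {"type":"object","properties":{"increments":{"type":"array"},"force":{"type":"number"}},"required":["increments"]}

```bash
ls; mkdir -p pics
python3 - <<'E'
from workcell import env
import cv2,numpy as np
s=env.observe();print(s)
for n in ("scene","top","wrist"):
    d=env.snapshot(n);cv2.imwrite(f"pics/a_{n}.png",d["pixels"]);np.savez(f"a_{n}.npz",**d);print(n,d["K"].round(1).tolist(),d["T"].round(3).tolist())
E
```

```text
pics
{'t': 0.0, 'qpos': array([ 1.22300466e+00,  2.60672828e-01, -1.39384112e-01,  1.17272575e+00,
        7.85394347e-06,  1.57079133e+00]), 'joint_velocities': array([-0.00051912, -0.00054022, -0.00218728, -0.00135509,  0.0009695 ,
        0.00055052]), 'effort': array([ 9.86711857e-04, -4.05673063e+01,  2.53924853e+01,  1.85401936e-02,
        1.06141551e-04,  1.44018821e-05]), 'position': array([0.17869093, 0.49290992, 0.2304651 ]), 'ee_rot': array([ 0.69631804,  0.12165112,  0.69656653, -0.12303354]), 'ft_force': array([ 0.7677312 , -0.05768041, -0.43396967]), 'moment': array([-0.07873614, -0.00471108, -0.00031372]), 'opening': 0.08551820148795129}
scene [[466.1, 0.0, 325.3], [0.0, 466.1, 198.8], [0.0, 0.0, 1.0]] [[0.648, 0.458, -0.609, 1.366], [0.762, -0.381, 0.524, -0.73], [0.008, -0.803, -0.596, 0.837], [0.0, 0.0, 0.0, 1.0]]
top [[455.0, 0.0, 324.2], [0.0, 455.0, 201.8], [0.0, 0.0, 1.0]] [[0.104, -0.973, 0.206, 0.282], [-0.995, -0.103, 0.017, -0.024], [0.004, -0.206, -0.978, 1.385], [0.0, 0.0, 0.0, 1.0]]
wrist [[315.0, 0.0, 317.6], [0.0, 315.0, 208.1], [0.0, 0.0, 1.0]] [[0.34, 0.894, 0.291, 0.104], [0.94, -0.322, -0.108, 0.519], [-0.003, 0.31, -0.951, 0.374], [0.0, 0.0, 0.0, 1.0]]
```

View pics/a_top.png

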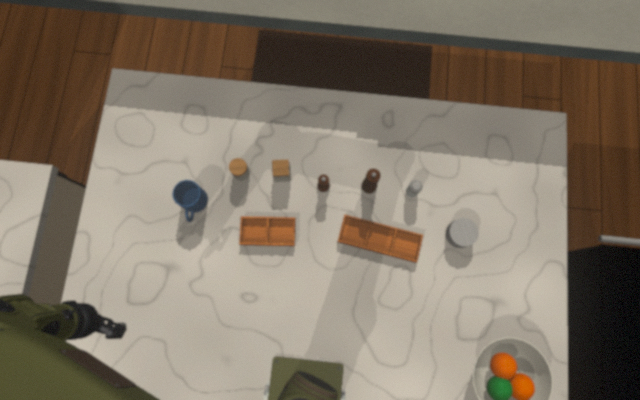

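View pics/a_scene.png

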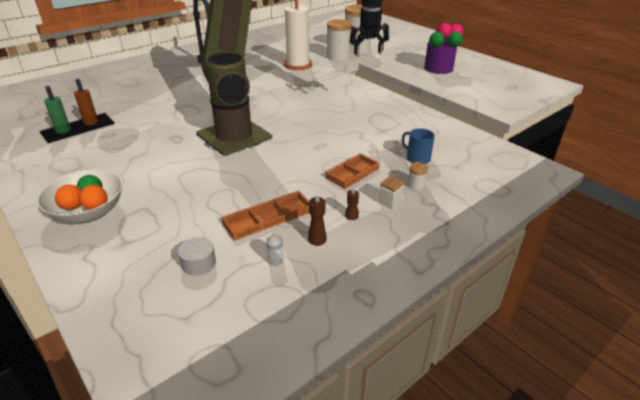

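View pics/a_wrist.png

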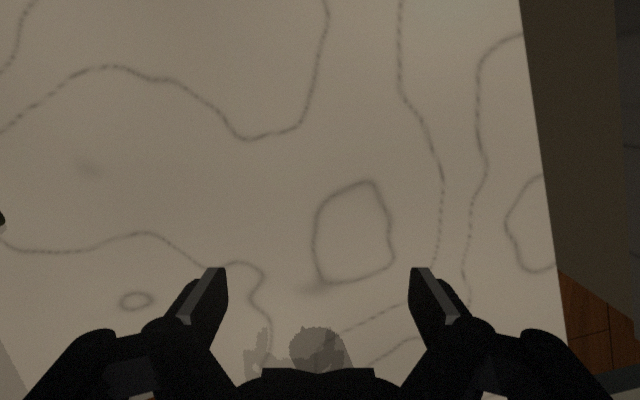

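The top view shows everything: mug (188,195), round jar (238,167), square jar (281,168), short mill (323,183), tall mill (371,180), shaker (414,187), tin (461,233), short caddy (267,232), long caddy (380,240). Measuring next.

```bash
cat > h.py <<'E'
import numpy as np,cv2
def cloud(d):
    z=d["z_map"];K=d["K"];T=d["T"];v,u=np.mgrid[:z.shape[0],:z.shape[1]]
    P=np.stack([(u-K[0,2])/K[0,0]*z,(v-K[1,2])/K[1,1]*z,z],-1)
    W=P@T[:3,:3].T+T[:3,3]; W[z<=0]=np.nan
    return W
def ray(d,u,v,h):
    K=d["K"];T=d["T"];r=T[:3,:3]@np.array([(u-K[0,2])/K[0,0],(v-K[1,2])/K[1,1],1.]);o=T[:3,3]
    return o+r*(h-o[2])/r[2]
E
python3 - <<'E'
from h import *
for n in("top","scene"):
    d=dict(np.load(f"a_{n}.npz"));W=cloud(d)
    x,y,z=W[...,0],W[...,1],W[...,2]
    reg=(x>.2)&(x<.8)&(abs(y)<.55)
    print(n,"table z",np.nanmedian(z[reg]),np.isnan(z).mean(), np.nanstd(z[reg&(abs(z)<.01)]))
    m=(reg&(z>.012)).astype(np.uint8)
    k,L,st,c=cv2.connectedComponentsWithStats(m)
    for i in range(1,k):
        if st[i,4]<25: continue
        p=W[L==i];zm=np.percentile(p[:,2],98)
        t=p[p[:,2]>zm-.012]
        print(st[i].tolist(),"zmax %.3f"%zm,"min",p.min(0).round(3)[:2],"max",p.max(0).round(3)[:2],"topmean",t.mean(0).round(3),"ctr",((t.min(0)+t.max(0))/2).round(3)[:2])
E
```

```text
top table z 0.0011810507239582435 0.004046875 0.003084223683778889
[229, 158, 21, 22, 346] zmax 0.076 min [0.613 0.242] max [0.667 0.296] topmean [0.64 0.27 0.07] ctr [0.64  0.269]
[272, 159, 19, 23, 385] zmax 0.081 min [0.62  0.112] max [0.677 0.169] topmean [0.649 0.14  0.076] ctr [0.649 0.141]
[362, 168, 19, 25, 337] zmax 0.140 min [ 0.615 -0.157] max [ 0.662 -0.109] topmean [ 0.639 -0.132  0.133] ctr [ 0.64  -0.132]
[318, 174, 12, 17, 174] zmax 0.093 min [ 0.605 -0.009] max [0.64  0.026] topmean [0.623 0.009 0.086] ctr [0.624 0.009]
[173, 179, 35, 43, 692] zmax 0.098 min [0.463 0.359] max [0.579 0.443] topmean [0.538 0.401 0.094] ctr [0.536 0.401]
[406, 180, 17, 17, 208] zmax 0.087 min [ 0.615 -0.285] max [ 0.653 -0.246] topmean [ 0.635 -0.266  0.08 ] ctr [ 0.634 -0.266]
[338, 214, 86, 48, 651] zmax 0.031 min [ 0.417 -0.307] max [ 0.537 -0.053] topmean [ 0.477 -0.181  0.025] ctr [ 0.477 -0.18 ]
[239, 216, 57, 30, 461] zmax 0.031 min [0.414 0.077] max [0.512 0.247] topmean [0.462 0.164 0.025] ctr [0.463 0.162]
[446, 218, 33, 30, 760] zmax 0.058 min [ 0.474 -0.463] max [ 0.559 -0.3
[... 870 characters left out ...]
[0.619 0.112] max [0.678 0.173] topmean [0.65  0.139 0.074] ctr [0.648 0.144]
[345, 189, 14, 28, 313] zmax 0.091 min [ 0.604 -0.009] max [0.644 0.026] topmean [0.625 0.008 0.084] ctr [0.621 0.01 ]
[222, 190, 105, 53, 1734] zmax 0.133 min [ 0.411 -0.305] max [ 0.663 -0.048] topmean [ 0.641 -0.134  0.13 ] ctr [ 0.638 -0.132]
[98, 193, 20, 24, 174] zmax 0.078 min [ 0.2  -0.55] max [ 0.227 -0.487] topmean [ 0.217 -0.52   0.073] ctr [ 0.214 -0.518]
[266, 235, 18, 29, 421] zmax 0.083 min [ 0.617 -0.285] max [ 0.656 -0.244] topmean [ 0.638 -0.268  0.078] ctr [ 0.635 -0.265]
[178, 237, 38, 36, 1067] zmax 0.055 min [ 0.47  -0.462] max [ 0.56  -0.375] topmean [ 0.518 -0.42   0.052] ctr [ 0.514 -0.418]
```

```bash
python3 - <<'E'
from h import *
from scipy.spatial.transform import Rotation as R
from workcell import env
q=env.observe()["ee_rot"];print(R.from_quat(q[[1,2,3,0]]).as_matrix().round(3))
def rect(P):
    r=cv2.minAreaRect((P[:,:2]*1000).astype(np.float32));return [np.round(a,1) for a in r]
for n in("top","scene"):
    d=dict(np.load(f"a_{n}.npz"));W=cloud(d);x,y,z=W[...,0],W[...,1],W[...,2]
    g=lambda x0,x1,y0,y1,z0,z1:W[(x>x0)&(x<x1)&(y>y0)&(y<y1)&(z>z0)&(z<z1)]
    print(n)
    print("long",rect(g(.38,.57,-.35,-.0,.017,.034)),"short",rect(g(.38,.55,.05,.28,.017,.034)),"sq",rect(g(.6,.7,.1,.19,.065,.09)))
    # colour contours: caddies, cast onto z=.025
    hsv=cv2.cvtColor(d["pixels"],cv2.COLOR_BGR2HSV)
    m=((hsv[...,0]<18)&(hsv[...,1]>110)&(hsv[...,2]>60)).astype(np.uint8)
    cs,_=cv2.findContours(m,cv2.RETR_EXTERNAL,cv2.CHAIN_APPROX_NONE)
    for c in cs:
        if cv2.contourArea(c)<200:continue
        p=np.array([ray(d,u,v,.025 if n=="top" else .018) for u,v in c[:,0]])
        if .3<p[:,0].mean()<.75 and abs(p[:,1].mean())<.4: print("col",cv2.contourArea(c),rect(p))
E
for f in top scene; do python3 - $f <<'E'
import cv2,sys
f=sys.argv[1];im=cv2.imread(f"pics/a_{f}.png");c=im[140:290,160:500] if f=="top" else im[110:290,160:450]
cv2.imwrite(f"pics/a_{f}_z.png",cv2.resize(c,None,fx=2.3,fy=2.3,interpolation=cv2.INTER_CUBIC))
E
done
```

```text
[[-0.001  0.341  0.94 ]
 [-0.001  0.94  -0.341]
 [-1.    -0.002  0.   ]]
top
long [array([ 477.3, -178.8]), array([246.2,  87.3]), np.float64(81.2)] short [array([463.5, 162.3]), array([ 87.1, 166.5]), np.float64(4.4)] sq [array([649.7, 141.1]), array([51.2, 49.6]), np.float64(11.3)]
col 1451.0 [array([460.7, 162.3]), array([ 85. , 163.2]), np.float64(6.0)]
col 2137.0 [array([ 474.8, -177.8]), array([241.5,  85. ]), np.float64(81.3)]
scene
long [array([ 474.2, -176.9]), array([245.7,  94.8]), np.float64(80.9)] short [array([460.7, 163.8]), array([ 90.6, 170.3]), np.float64(4.4)] sq [array([647.2, 144.9]), array([52.8, 56.8]), np.float64(7.3)]
col 2480.0 [array([ 493.6, -163.3]), array([294.1, 231.5]), np.float64(44.8)]
col 968.0 [array([464.6, 160.3]), array([107.7, 188.8]), np.float64(4.8)]
```

View pics/a_top_z.png

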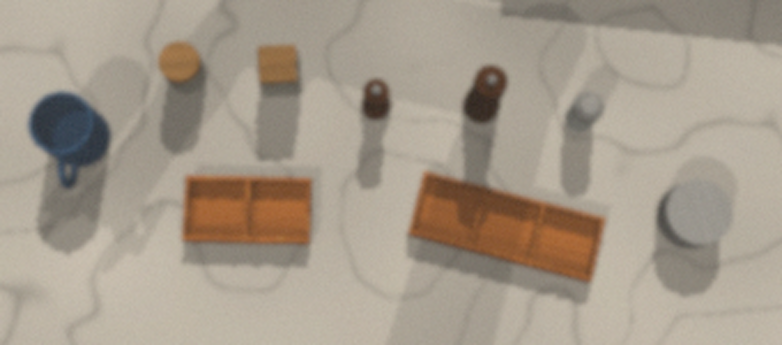

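The wrist now turns to line the jaws up with the long caddy's x axis (yaw about -8.8°). Caddy poses: long centre (0.476,-0.178), yaw -8.8°; short centre (0.462,0.163), yaw about 5°.

Call:
step_arm:
  increments:
    - [1,[0,0,0],[7.9,0,0]]
    - [1,[0,0,0],[7.9,0,0]]
    - [1,[0,0,0],[7.9,0,0]]
    - [1,[0,0,0],[7.9,0,0]]
    - [1,[0,0,0],[7.9,0,0]]
    - [1,[0,0,0],[7.9,0,0]]
    - [1,[0,0,0],[7.9,0,0]]
    - [1,[0,0,0],[7.9,0,0]]
    - [1,[0,0,0],[7.9,0,0]]
    - [1,[0,0,0],[7.7,0,0]]
  force: 40

```text
t: 1.15
position: [0.1788, 0.4933, 0.2309]
ee_rot: [-0.459, -0.538, -0.459, 0.538]
ft_force: [-0.3, -1.0, 0.7]
opening: 0.0854
```

Call:
step_arm:
  increments:
    - [1,[0,1.5,1.5],[0,0,0]]
    - [1,[0,2.5,2.5],[0,0,0]]
    - [1,[0,3,3],[0,0,0]]
    - [1,[0,3,3],[0,0,0]]
    - [1,[0,3,3],[0,0,0]]
    - [1,[0,3,3],[0,0,0]]
    - [1,[0,3,3],[0,0,0]]
    - [1,[0,3,3],[0,0,0]]
    - [1,[0,3,3],[0,0,0]]
    - [1,[0,3,3],[0,0,0]]
    - [1,[0,3,3],[0,0,0]]
    - [1,[0,3,3],[0,0,0]]
    - [1,[0,3,3],[0,0,0]]
    - [1,[0,3,3],[0,0,0]]
    - [1,[0,3,3],[0,0,0]]
    - [1,[0,3,3],[0,0,0]]
    - [1,[0,3,2.7],[0,0,0]]
    - [1,[0,2.5,2.5],[0,0,0]]
    - [1,[0,1.5,1.5],[0,0,0]]
    - [1,[0,0,0],[0,0,0]]

```text
t: 3.15
position: [0.6241, -0.1103, 0.23]
ee_rot: [-0.46, -0.537, -0.46, 0.538]
ft_force: [-0.7, -0.9, -0.9]
opening: 0.0856
```

```bash
cat >> h.py <<'E'
from scipy.spatial.transform import Rotation as R
def goal(s,x,y,z):
    q=s["ee_rot"];M=R.from_quat(q[[1,2,3,0]]).as_matrix();t=M.T@(np.array([x,y,z])-s["position"])*100
    print("t %.1f pos %s yaw_jaw %.1f tilt %.1f f %s open %.4f -> cm %s"%(s["t"],s["position"].round(4),np.degrees(np.arctan2(M[1,1],M[0,1])),np.degrees(np.arccos(-M[2,0])),s["ft_force"].round(1),s["opening"],t.round(2)))
E
python3 - <<'E'
from h import *
from workcell import env
goal(env.observe(),.639,-.132,.092)
d=env.snapshot("wrist");cv2.imwrite("pics/b_wrist.png",d["pixels"])
W=cloud(d);z=W[...,2];m=(z>.1)&(z<.15);p=W[m];p=p[(abs(p[:,0]-.639)<.04)&(abs(p[:,1]+.132)<.04)]
print(len(p),p.min(0),p.max(0),(p.min(0)+p.max(0))/2)
E
```

```text
t 3.1 pos [ 0.6241 -0.1103  0.23  ] yaw_jaw -8.9 tilt 0.0 f [-0.7 -0.9 -0.9] open 0.0856 -> cm [13.8   1.81  1.9 ]
2242 [ 0.61668059 -0.15244207  0.10007165] [ 0.65800994 -0.11135351  0.14309745] [ 0.63734526 -0.13189779  0.12158455]
```

View pics/b_wrist.png

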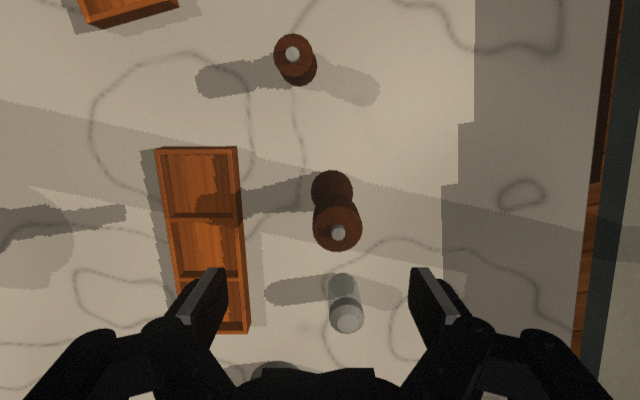

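Wrist view agrees: tall mill knob at (338,233), head centre about (0.638,-0.132). Lowering and gripping the head.

Call:
step_arm:
  increments:
    - [1,[0,0.6,0.7],[0,0,0]]
    - [1,[0,0.6,0.7],[0,0,0]]
    - [1,[0,0.5,0.5],[0,0,0]]
    - [1,[1,0,0],[0,0,0]]
    - [1,[1.5,0,0],[0,0,0]]
    - [1,[2,0,0],[0,0,0]]
    - [1,[2,0,0],[0,0,0]]
    - [1,[2,0,0],[0,0,0]]
    - [1,[2,0,0],[0,0,0]]
    - [1,[1.5,0,0],[0,0,0]]
    - [1,[1,0,0],[0,0,0]]
    - [1,[0.8,0,0],[0,0,0]]
    - [1,[0,0,0],[0,0,0]]
    - [1,[0,0,0],[0,0,0]]

```text
t: 4.6
position: [0.637, -0.1291, 0.0937]
ee_rot: [0.461, 0.537, 0.46, -0.536]
ft_force: [0.3, -0.1, -0.0]
opening: 0.0852
```

Call:
step_arm:
  increments:
    - [0.4,[0,0,0],[0,0,0]]
    - [0.2,[0,0,0],[0,0,0]]
    - [0,[0,0,0],[0,0,0]]
    - [-0.2,[0,0,0],[0,0,0]]
    - [-0.4,[0,0,0],[0,0,0]]
    - [-1,[0,0,0],[0,0,0]]
    - [-1,[0,0,0],[0,0,0]]
    - [-1,[0,0,0],[0,0,0]]
    - [-1,[0,0,0],[0,0,0]]
  force: 50

```text
t: 5.5
position: [0.6375, -0.1293, 0.0942]
ee_rot: [0.461, 0.537, 0.46, -0.536]
ft_force: [0.2, -1.0, 5.0]
opening: 0.041
```

Run:
```python
from h import *
from workcell import env
goal(env.observe(),.476,-.178,.092)
d=env.snapshot("wrist");cv2.imwrite("pics/c_wrist.png",d["pixels"])
```

```text
t 5.5 pos [ 0.6375 -0.1293  0.0942] yaw_jaw -8.7 tilt 0.1 f [ 0.2 -1.   5. ] open 0.0410 -> cm [  0.19 -15.22   7.27]
```

View pics/c_wrist.png

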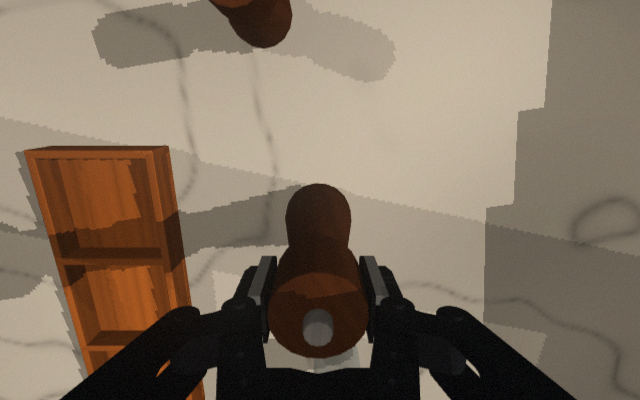

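Gripped at opening 41 mm (head 42). Lifting.

Call:
step_arm:
  increments:
    - [-1,[-0.3,0,0],[0,0,0]]
    - [-1,[-0.7,0,0],[0,0,0]]
    - [-1,[-1,0,0],[0,0,0]]
    - [-1,[-1,0,0],[0,0,0]]
    - [-1,[-1,0,0],[0,0,0]]
    - [-1,[-1,0,0],[0,0,0]]
    - [-1,[-0.7,0,0],[0,0,0]]
    - [-1,[-0.3,0,0],[0,0,0]]
    - [-1,[0,-0.6,0.3],[0,0,0]]
    - [-1,[0,-1.2,0.6],[0,0,0]]
    - [-1,[0,-2,0.9],[0,0,0]]
    - [-1,[0,-2.5,1.1],[0,0,0]]
    - [-1,[0,-2.5,1.1],[0,0,0]]
    - [-1,[0,-2.5,1.1],[0,0,0]]
    - [-1,[0,-2.1,0.9],[0,0,0]]
    - [-1,[0,-1.2,0.6],[0,0,0]]
    - [-1,[0,-0.6,0.4],[0,0,0]]
    - [-1,[0,0,0],[0,0,0]]
    - [-1,[0,0,0],[0,0,0]]

```text
t: 7.45
position: [0.477, -0.1754, 0.1535]
ee_rot: [0.461, 0.537, 0.46, -0.536]
ft_force: [0.6, -0.2, -3.5]
opening: 0.0409
```

Run:
```python
from h import *
from workcell import env
goal(env.observe(),.476,-.178,.100)
for n in ("top","scene"):
    d=env.snapshot(n);c=d["pixels"]
    W=cloud(d);p=W.reshape(-1,3);
    m=(abs(p[:,0]-.476)<.05)&(abs(p[:,1]+.178)<.05)&(p[:,2]>.05)&(p[:,2]<.13);print(n,m.sum(),p[m].min(0).round(3) if m.any() else '')
    c=c[140:290,300:480] if n=="top" else c[110:290,170:400]
    cv2.imwrite(f"pics/d_{n}.png",cv2.resize(c,None,fx=3,fy=3))
```

```text
t 7.5 pos [ 0.477  -0.1754  0.1535] yaw_jaw -8.7 tilt 0.1 f [ 0.6 -0.2 -3.5] open 0.0409 -> cm [ 5.35 -0.07  0.27]
top 0 
scene 367 [ 0.463 -0.203  0.06 ]
```

View pics/d_scene.png

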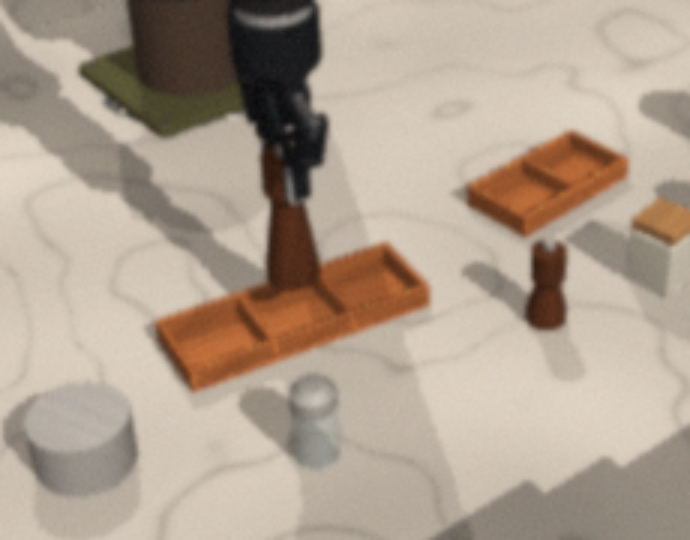

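The mill hangs straight above the middle compartment (around (290,280) in the crop), bottom about 59 mm up. Lowering.

Call:
step_arm:
  increments:
    - [-1,[0.5,0,0],[0,0,0]]
    - [-1,[0.8,0,0],[0,0,0]]
    - [-1,[1,0,0],[0,0,0]]
    - [-1,[1,0,0],[0,0,0]]
    - [-1,[0.8,0,0],[0,0,0]]
    - [-1,[0.5,0,0],[0,0,0]]
    - [-1,[0.2,0,0],[0,0,0]]
    - [-1,[0.2,0,0],[0,0,0]]
    - [-1,[0.1,0,0],[0,0,0]]
    - [-1,[0,0,0],[0,0,0]]
    - [-1,[0,0,0],[0,0,0]]

```text
t: 8.65
position: [0.4761, -0.1753, 0.1026]
ee_rot: [0.461, 0.537, 0.46, -0.536]
ft_force: [0.5, -0.4, -3.2]
opening: 0.0411
```

Call:
step_arm:
  increments:
    - [-1,[0.1,0,0],[0,0,0]]
    - [-1,[0,0,0],[0,0,0]]
    - [-1,[0.1,0,0],[0,0,0]]
    - [-1,[0,0,0],[0,0,0]]

```text
t: 9.05
position: [0.4758, -0.1752, 0.1002]
ee_rot: [-0.46, -0.537, -0.461, 0.537]
ft_force: [0.1, -0.3, -3.4]
opening: 0.0408
```

Call:
step_arm:
  increments:
    - [-1,[0.05,0,0],[0,0,0]]
    - [-1,[0,0,0],[0,0,0]]

```text
t: 9.25
position: [0.4759, -0.1753, 0.1001]
ee_rot: [0.461, 0.537, 0.46, -0.537]
ft_force: [-0.3, 0.5, -0.1]
opening: 0.0411
```

Call:
step_arm:
  increments:
    - [-1,[0.05,0,0],[0,0,0]]
    - [-1,[0,0,0],[0,0,0]]

```text
t: 9.45
position: [0.476, -0.1753, 0.1001]
ee_rot: [0.461, 0.537, 0.46, -0.537]
ft_force: [-2.1, 0.5, 4.7]
opening: 0.0412
```

Contact felt. Release gently.

Call:
step_arm:
  increments:
    - [-0.05,[0,0,0],[0,0,0]]
    - [0,[0,0,0],[0,0,0]]
    - [0.1,[0,0,0],[0,0,0]]
    - [0.3,[0,0,0],[0,0,0]]
    - [0.6,[0,0,0],[0,0,0]]
    - [1,[0,0,0],[0,0,0]]
    - [1,[0,0,0],[0,0,0]]
    - [1,[0,0,0],[0,0,0]]
    - [1,[-1,0,0],[0,0,0]]
    - [1,[-2,0,0],[0,0,0]]
    - [1,[-3,0,0],[0,0,0]]
    - [1,[-3,0,0],[0,0,0]]
    - [1,[-2,0,0],[0,0,0]]
    - [1,[-1,0,0],[0,0,0]]
    - [1,[0,0,0],[0,0,0]]

```text
t: 10.95
position: [0.4769, -0.1756, 0.221]
ee_rot: [0.462, 0.537, 0.459, -0.536]
ft_force: [-0.4, -0.2, -0.2]
opening: 0.0853
```

Run:
```python
from h import *
from workcell import env
goal(env.observe(),.635,-.266,.15)
for n in ("top","scene","wrist"):
    d=env.snapshot(n);c=d["pixels"]
    W=cloud(d);p=W.reshape(-1,3)
    for nm,x0,y0,zl,zh in(("tall",.476,-.178,.11,.16),("shaker",.635,-.266,.06,.1)):
        m=(abs(p[:,0]-x0)<.05)&(abs(p[:,1]-y0)<.05)&(p[:,2]>zl)&(p[:,2]<zh)
        if m.any(): print(n,nm,m.sum(),((p[m].min(0)+p[m].max(0))/2).round(4),p[m].max(0).round(4))
    if n!="wrist":c=c[140:290,300:480] if n=="top" else c[110:290,170:400]
    cv2.imwrite(f"pics/e_{n}.png",cv2.resize(c,None,fx=3,fy=3) if n!="wrist" else c)
```

```text
t 10.9 pos [ 0.4769 -0.1756  0.221 ] yaw_jaw -8.7 tilt 0.2 f [-0.4 -0.2 -0.2] open 0.0853 -> cm [ 7.16 16.97  6.53]
scene tall 234 [ 0.4783 -0.1773  0.1293] [ 0.499  -0.1564  0.1486]
scene shaker 194 [ 0.6352 -0.2641  0.0737] [ 0.6537 -0.244   0.0871]
wrist tall 2539 [ 0.4764 -0.1781  0.1298] [ 0.497  -0.1573  0.1495]
wrist shaker 1351 [ 0.6329 -0.2655  0.0725] [ 0.6528 -0.2458  0.0849]
```

View pics/e_scene.png

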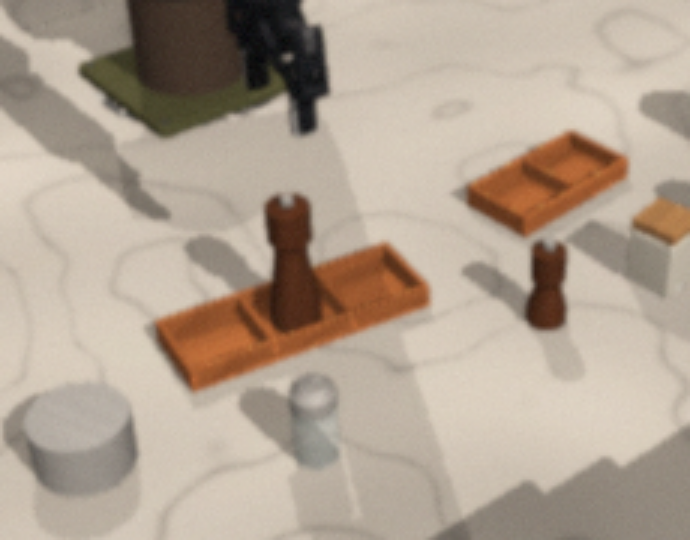

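View pics/e_wrist.png

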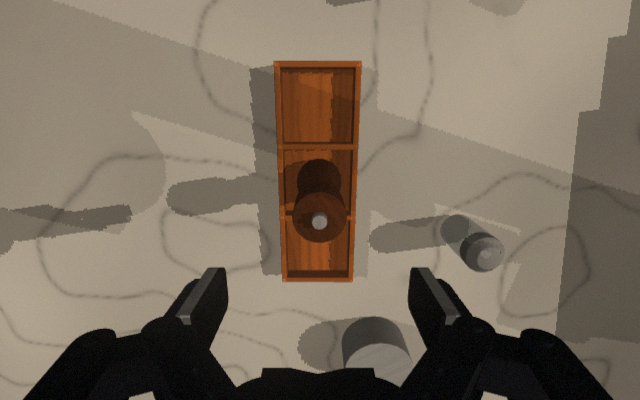

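The tall mill stands upright in the middle compartment (knob at (287,200) in the crop). Shaker next, at (0.634,-0.2655).

Call:
step_arm:
  increments:
    - [1,[0,1,0.4],[0,0,0]]
    - [1,[0,2.4,0.9],[0,0,0]]
    - [1,[0,3.5,1.3],[0,0,0]]
    - [1,[0,3.5,1.3],[0,0,0]]
    - [1,[0,3,1.2],[0,0,0]]
    - [1,[0,2.4,0.9],[0,0,0]]
    - [1,[0,1.1,0.5],[0,0,0]]
    - [1,[1,0,0],[0,0,0]]
    - [1,[2,0,0],[0,0,0]]
    - [1,[2.5,0,0],[0,0,0]]
    - [1,[2.5,0,0],[0,0,0]]
    - [1,[2.5,0,0],[0,0,0]]
    - [1,[0,0,0],[0,0,0]]
    - [1,[0,0,0],[0,0,0]]
  force: 40

```text
t: 12.5
position: [0.6319, -0.2646, 0.1134]
ee_rot: [-0.46, -0.536, -0.461, 0.537]
ft_force: [0.1, -0.6, 0.7]
opening: 0.0856
```

Run:
```python
from h import *
from workcell import env
goal(env.observe(),.634,-.2655,.034)
d=env.snapshot("wrist");cv2.imwrite("pics/f_wrist.png",d["pixels"])
p=cloud(d).reshape(-1,3)
m=(abs(p[:,0]-.635)<.03)&(abs(p[:,1]+.266)<.03)&(p[:,2]>.06)&(p[:,2]<.095)
print(m.sum(),((p[m].min(0)+p[m].max(0))/2).round(4))
```

```text
t 12.5 pos [ 0.6319 -0.2646  0.1134] yaw_jaw -8.7 tilt 0.2 f [ 0.1 -0.6  0.7] open 0.0856 -> cm [7.94 0.25 0.06]
3082 [ 0.6335 -0.2661  0.072 ]
```

View pics/f_wrist.png

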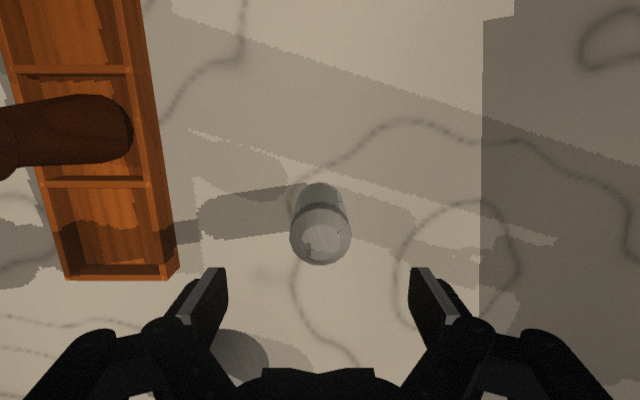

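The shaker at (320,230) is centred between the jaws. Lowering and gripping.

Call:
step_arm:
  increments:
    - [1,[0.5,0.2,0.1],[0,0,0]]
    - [1,[1,0,0],[0,0,0]]
    - [1,[1.5,0,0],[0,0,0]]
    - [1,[1.5,0,0],[0,0,0]]
    - [1,[1.5,0,0],[0,0,0]]
    - [1,[1,0,0],[0,0,0]]
    - [1,[0.6,0,0],[0,0,0]]
    - [1,[0.3,0,0],[0,0,0]]
    - [1,[0,0,0],[0,0,0]]
    - [0.4,[0,0,0],[0,0,0]]
    - [0.2,[0,0,0],[0,0,0]]
    - [0,[0,0,0],[0,0,0]]
    - [-0.2,[0,0,0],[0,0,0]]
    - [-0.4,[0,0,0],[0,0,0]]
    - [-1,[0,0,0],[0,0,0]]
    - [-1,[0,0,0],[0,0,0]]
    - [-1,[0,0,0],[0,0,0]]
    - [-1,[0,0,0],[0,0,0]]

```text
t: 14.35
position: [0.6349, -0.2665, 0.0359]
ee_rot: [0.461, 0.537, 0.46, -0.537]
ft_force: [-2.9, 0.1, 5.3]
opening: 0.0392
```

Run:
```python
from h import *
from workcell import env
goal(env.observe(),.464,-.256,.1)
d=env.snapshot("wrist");cv2.imwrite("pics/g_wrist.png",d["pixels"])
```

```text
t 14.3 pos [ 0.6349 -0.2665  0.0359] yaw_jaw -8.7 tilt 0.0 f [-2.9  0.1  5.3] open 0.0392 -> cm [ -6.41 -17.05   1.55]
```

View pics/g_wrist.png

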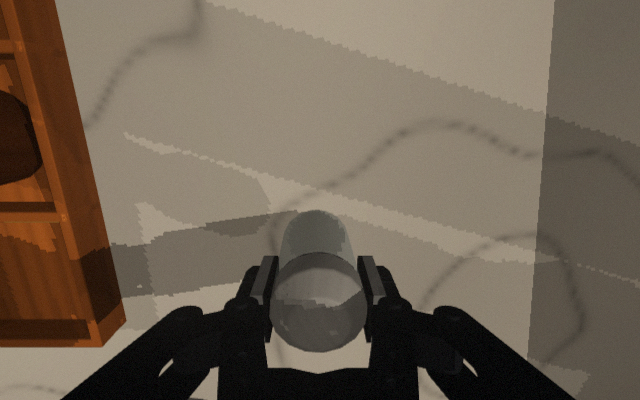

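Call:
step_arm:
  increments:
    - [-1,[-0.3,0,0],[0,0,0]]
    - [-1,[-0.7,0,0],[0,0,0]]
    - [-1,[-1,0,0],[0,0,0]]
    - [-1,[-1,0,0],[0,0,0]]
    - [-1,[-1,0,0],[0,0,0]]
    - [-1,[-1,0,0],[0,0,0]]
    - [-1,[-0.7,0,0],[0,0,0]]
    - [-1,[-0.3,0,0],[0,0,0]]
    - [-1,[0,-0.6,0.1],[0,0,0]]
    - [-1,[0,-1.3,0.1],[0,0,0]]
    - [-1,[0,-2.4,0.2],[0,0,0]]
    - [-1,[0,-3,0.3],[0,0,0]]
    - [-1,[0,-3,0.3],[0,0,0]]
    - [-1,[0,-2.6,0.2],[0,0,0]]
    - [-1,[0,-2.3,0.2],[0,0,0]]
    - [-1,[0,-1.2,0.1],[0,0,0]]
    - [-1,[0,-0.6,0.1],[0,0,0]]
    - [-1,[0,0,0],[0,0,0]]
    - [-1,[0,0,0],[0,0,0]]

```text
t: 16.3
position: [0.4657, -0.2569, 0.0955]
ee_rot: [0.461, 0.537, 0.46, -0.536]
ft_force: [0.0, 0.8, -1.3]
opening: 0.0388
```

Run:
```python
from h import *
from workcell import env
goal(env.observe(),.464,-.257,.0419)
d=env.snapshot("scene");c=d["pixels"][110:290,170:400]
cv2.imwrite("pics/h_scene.png",cv2.resize(c,None,fx=3,fy=3))
```

```text
t 16.3 pos [ 0.4657 -0.2569  0.0955] yaw_jaw -8.7 tilt 0.1 f [ 0.   0.8 -1.3] open 0.0388 -> cm [ 5.36 -0.17  0.04]
```

View pics/h_scene.png

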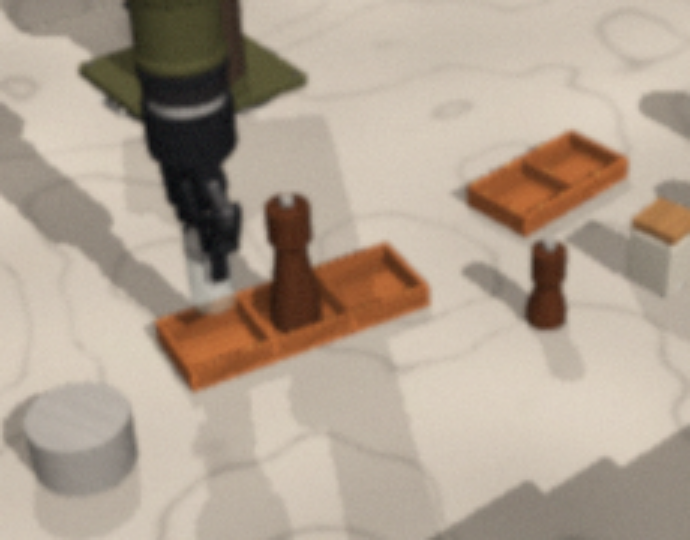

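The shaker hangs over the near-tin end compartment, clear of the mill. Lowering.

Call:
step_arm:
  increments:
    - [-1,[0.5,-0.1,0],[0,0,0]]
    - [-1,[0.8,-0.1,0],[0,0,0]]
    - [-1,[1,0,0],[0,0,0]]
    - [-1,[1,0,0],[0,0,0]]
    - [-1,[0.8,0,0],[0,0,0]]
    - [-1,[0.5,0,0],[0,0,0]]
    - [-1,[0.3,0,0],[0,0,0]]
    - [-1,[0.2,0,0],[0,0,0]]
    - [-1,[0.1,0,0],[0,0,0]]
    - [-1,[0,0,0],[0,0,0]]
    - [-1,[0,0,0],[0,0,0]]

```text
t: 17.45
position: [0.4627, -0.2563, 0.0436]
ee_rot: [0.461, 0.537, 0.46, -0.537]
ft_force: [0.5, 0.1, -1.4]
opening: 0.0388
```

Call:
step_arm:
  increments:
    - [-1,[0.05,0,0],[0,0,0]]
    - [-1,[0,0,0],[0,0,0]]

```text
t: 17.65
position: [0.4626, -0.2562, 0.043]
ee_rot: [0.461, 0.537, 0.46, -0.537]
ft_force: [-0.5, -0.2, -1.8]
opening: 0.0389
```

Call:
step_arm:
  increments:
    - [-1,[0.05,0,0],[0,0,0]]
    - [-1,[0,0,0],[0,0,0]]

```text
t: 17.85
position: [0.4624, -0.2561, 0.0423]
ee_rot: [-0.46, -0.537, -0.461, 0.537]
ft_force: [0.3, -0.2, -2.4]
opening: 0.0392
```

Call:
step_arm:
  increments:
    - [-1,[0.05,0,0],[0,0,0]]
    - [-1,[0,0,0],[0,0,0]]

```text
t: 18.05
position: [0.4625, -0.2562, 0.042]
ee_rot: [0.461, 0.537, 0.46, -0.537]
ft_force: [-1.2, 0.5, 1.3]
opening: 0.0391
```

Call:
step_arm:
  increments:
    - [-1,[0.05,0,0],[0,0,0]]
    - [-1,[0,0,0],[0,0,0]]

```text
t: 18.25
position: [0.4625, -0.2562, 0.0419]
ee_rot: [0.461, 0.537, 0.46, -0.537]
ft_force: [-1.9, -0.6, 5.4]
opening: 0.0388
```

Call:
step_arm:
  increments:
    - [-0.1,[0,0,0],[0,0,0]]
    - [0,[0,0,0],[0,0,0]]
    - [0.1,[0,0,0],[0,0,0]]
    - [0.3,[0,0,0],[0,0,0]]
    - [0.6,[0,0,0],[0,0,0]]
    - [1,[0,0,0],[0,0,0]]
    - [1,[0,0,0],[0,0,0]]
    - [1,[0,0,0],[0,0,0]]
    - [1,[-1,0,0],[0,0,0]]
    - [1,[-2,0,0],[0,0,0]]
    - [1,[-3,0,0],[0,0,0]]
    - [1,[-3.5,0,0],[0,0,0]]
    - [1,[-3.5,0,0],[0,0,0]]
    - [1,[-3,0,0],[0,0,0]]
    - [1,[-1.5,0,0],[0,0,0]]
    - [1,[-0.5,0,0],[0,0,0]]
    - [1,[0,0,0],[0,0,0]]

```text
t: 19.95
position: [0.4628, -0.2563, 0.2222]
ee_rot: [0.461, 0.537, 0.46, -0.536]
ft_force: [-0.8, -0.4, -0.4]
opening: 0.0858
```

Run:
```python
from h import *
from workcell import env
goal(env.observe(),.64,.27,.22)
for n in ("scene","wrist"):
    d=env.snapshot(n);c=d["pixels"]
    p=cloud(d).reshape(-1,3)
    for nm,x0,y0,zl,zh,r in(("tall",.476,-.178,.11,.16,.035),("shaker",.464,-.257,.06,.1,.03)):
        m=(abs(p[:,0]-x0)<r)&(abs(p[:,1]-y0)<r)&(p[:,2]>zl)&(p[:,2]<zh)
        if m.any(): print(n,nm,m.sum(),((p[m].min(0)+p[m].max(0))/2).round(4),p[m].max(0).round(4))
    if n=="scene":c=cv2.resize(c[110:290,170:400],None,fx=3,fy=3)
    cv2.imwrite(f"pics/i_{n}.png",c)
```

```text
t 19.9 pos [ 0.4628 -0.2563  0.2222] yaw_jaw -8.7 tilt 0.1 f [-0.8 -0.4 -0.4] open 0.0858 -> cm [  0.21   9.53 -54.71]
scene tall 230 [ 0.4777 -0.1767  0.1295] [ 0.4988 -0.1545  0.1485]
scene shaker 188 [ 0.4658 -0.2556  0.075 ] [ 0.4833 -0.235   0.0899]
wrist tall 2986 [ 0.4762 -0.1785  0.1417] [ 0.4968 -0.1577  0.1487]
wrist shaker 1458 [ 0.4615 -0.2559  0.0754] [ 0.481  -0.2363  0.0908]
```

View pics/i_scene.png

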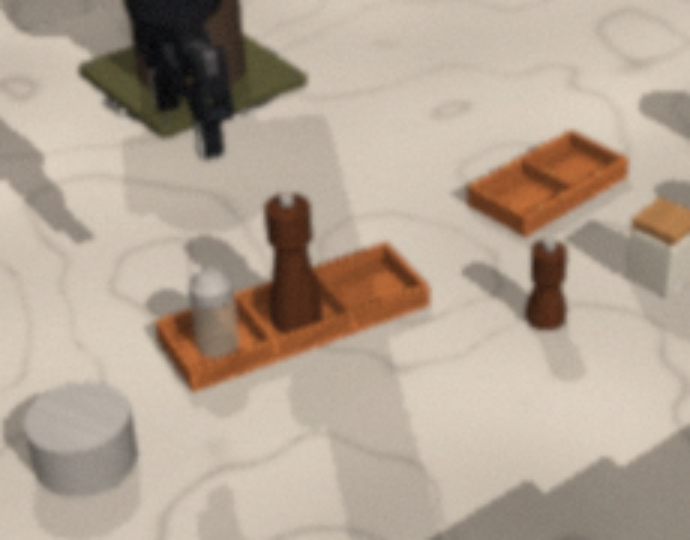

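The shaker stands in its end compartment (210,315) and the mill is undisturbed. Next, to the round jar.

Call:
step_arm:
  increments:
    - [1,[0,0.2,-1.2],[0,0,0]]
    - [1,[0,0.4,-2.3],[0,0,0]]
    - [1,[0,0.6,-3.2],[0,0,0]]
    - [1,[0,0.6,-3.2],[0,0,0]]
    - [1,[0,0.6,-3.2],[0,0,0]]
    - [1,[0,0.6,-3.2],[0,0,0]]
    - [1,[0,0.6,-3.2],[0,0,0]]
    - [1,[0,0.6,-3.2],[0,0,0]]
    - [1,[0,0.6,-3.2],[0,0,0]]
    - [1,[0,0.6,-3.2],[0,0,0]]
    - [1,[0,0.6,-3.2],[0,0,0]]
    - [1,[0,0.6,-3.2],[0,0,0]]
    - [1,[0,0.6,-3.2],[0,0,0]]
    - [1,[0,0.6,-3.2],[0,0,0]]
    - [1,[0,0.6,-3.2],[0,0,0]]
    - [1,[0,0.6,-3.2],[0,0,0]]
    - [1,[0,0.4,-2.8],[0,0,0]]
    - [1,[0,0.3,-2.3],[0,0,0]]
    - [1,[0,0.2,-1.2],[0,0,0]]
    - [1,[0,0,0],[0,0,0]]

```text
t: 22.05
position: [0.6426, 0.2703, 0.2197]
ee_rot: [-0.461, -0.535, -0.461, 0.537]
ft_force: [-0.1, -0.5, 0.2]
opening: 0.085
```

Run:
```python
from h import *
from workcell import env
goal(env.observe(),.64,.27,.12)
d=env.snapshot("wrist");cv2.imwrite("pics/j_wrist.png",d["pixels"])
W=cloud(d);p=W.reshape(-1,3)
for nm,x0,y0 in(("round",.64,.27),("square",.649,.141)):
    m=(abs(p[:,0]-x0)<.04)&(abs(p[:,1]-y0)<.04)&(p[:,2]>.065)&(p[:,2]<.09)
    print(nm,m.sum(),((p[m].min(0)+p[m].max(0))/2).round(4),p[m].max(0).round(3),cv2.minAreaRect((p[m][:,:2]*1000).astype(np.float32)))
```

```text
t 22.1 pos [0.6426 0.2703 0.2197] yaw_jaw -8.6 tilt 0.1 f [-0.1 -0.5  0.2] open 0.0850 -> cm [ 9.98 -0.23  0.06]
round 2437 [0.6386 0.2706 0.0692] [0.666 0.298 0.073] ((638.7678833007812, 270.3915710449219), (54.003028869628906, 53.11180877685547), 79.32984161376953)
square 2073 [0.6479 0.1425 0.0717] [0.676 0.17  0.078] ((647.462646484375, 141.75997924804688), (50.39939880371094, 50.94626998901367), 9.056089401245117)
```

View pics/j_wrist.png

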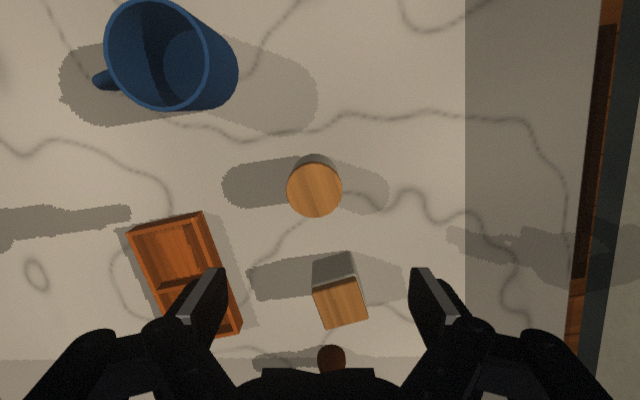

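Round jar at (0.639,0.2705), square jar at (0.6475,0.142) with yaw about 9°. Descending on the round jar.

Call:
step_arm:
  increments:
    - [1,[1,-0.2,0],[0,0,0]]
    - [1,[2,-0.2,0],[0,0,0]]
    - [1,[2.5,0,0],[0,0,0]]
    - [1,[2.5,0,0],[0,0,0]]
    - [1,[2.5,0,0],[0,0,0]]
    - [1,[2,0,0],[0,0,0]]
    - [1,[1.5,0,0],[0,0,0]]
    - [1,[1.5,0,0],[0,0,0]]
    - [1,[1.5,0,0],[0,0,0]]
    - [1,[1,0,0],[0,0,0]]
    - [1,[0.4,0,0],[0,0,0]]
    - [1,[0,0,0],[0,0,0]]
    - [1,[0,0,0],[0,0,0]]

```text
t: 23.4
position: [0.6396, 0.269, 0.038]
ee_rot: [0.461, 0.537, 0.46, -0.536]
ft_force: [-0.3, -0.5, 0.0]
opening: 0.0854
```

Call:
step_arm:
  increments:
    - [0.6,[0,0,0],[0,0,0]]
    - [0.5,[0,0,0],[0,0,0]]
    - [0.4,[0,0,0],[0,0,0]]
    - [0.3,[0,0,0],[0,0,0]]
    - [0.2,[0,0,0],[0,0,0]]
    - [0,[0,0,0],[0,0,0]]
    - [-0.3,[0,0,0],[0,0,0]]
    - [-1,[0,0,0],[0,0,0]]
    - [-1,[0,0,0],[0,0,0]]
    - [-1,[0,0,0],[0,0,0]]
  force: 50

```text
t: 24.4
position: [0.6388, 0.2694, 0.0378]
ee_rot: [0.46, 0.537, 0.461, -0.537]
ft_force: [-3.5, 0.5, 5.6]
opening: 0.0536
```

Run:
```python
from h import *
from workcell import env
goal(env.observe(),.488,-.099,.1)
d=env.snapshot("wrist");cv2.imwrite("pics/k_wrist.png",d["pixels"])
```

```text
t 24.4 pos [0.6388 0.2694 0.0378] yaw_jaw -8.7 tilt 0.0 f [-3.5  0.5  5.6] open 0.0536 -> cm [-6.23 -9.33 38.7 ]
```

View pics/k_wrist.png

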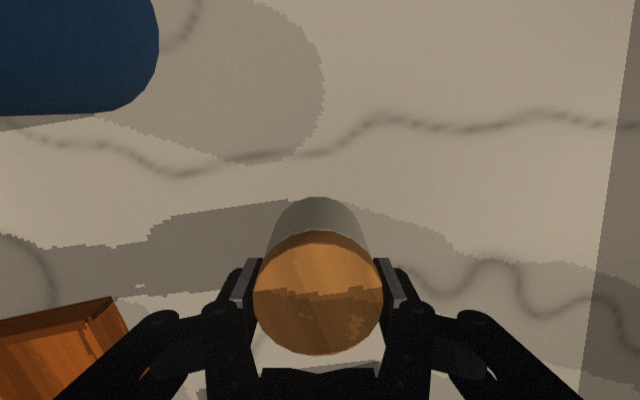

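Call:
step_arm:
  increments:
    - [-1,[-0.3,0,0],[0,0,0]]
    - [-1,[-0.7,0,0],[0,0,0]]
    - [-1,[-1.2,0,0],[0,0,0]]
    - [-1,[-1.8,0,0],[0,0,0]]
    - [-1,[-2,0,0],[0,0,0]]
    - [-1,[-2,0,0],[0,0,0]]
    - [-1,[-1.8,0,0],[0,0,0]]
    - [-1,[-1.2,0,0],[0,0,0]]
    - [-1,[-0.7,0,0],[0,0,0]]
    - [-1,[-0.3,0,0],[0,0,0]]
    - [-1,[0,0,0],[0,0,0]]

```text
t: 25.55
position: [0.6392, 0.2691, 0.1572]
ee_rot: [-0.46, -0.537, -0.46, 0.537]
ft_force: [0.3, 0.2, -1.2]
opening: 0.0537
```

Call:
step_arm:
  increments:
    - [-1,[0,-0.1,0.6],[0,0,0]]
    - [-1,[0,-0.3,1.2],[0,0,0]]
    - [-1,[0,-0.5,2],[0,0,0]]
    - [-1,[0,-0.6,2.5],[0,0,0]]
    - [-1,[0,-0.6,2.7],[0,0,0]]
    - [-1,[0,-0.6,2.7],[0,0,0]]
    - [-1,[0,-0.6,2.7],[0,0,0]]
    - [-1,[0,-0.6,2.7],[0,0,0]]
    - [-1,[0,-0.6,2.7],[0,0,0]]
    - [-1,[0,-0.6,2.7],[0,0,0]]
    - [-1,[0,-0.6,2.7],[0,0,0]]
    - [-1,[0,-0.6,2.7],[0,0,0]]
    - [-1,[0,-0.6,2.7],[0,0,0]]
    - [-1,[0,-0.6,2.5],[0,0,0]]
    - [-1,[0,-0.6,2],[0,0,0]]
    - [-1,[0,-0.5,1.2],[0,0,0]]
    - [-1,[0,-0.4,0.9],[0,0,0]]
    - [-1,[0,-0.3,0.6],[0,0,0]]
    - [-1,[0,0,0],[0,0,0]]
    - [-1,[0,0,0],[0,0,0]]

```text
t: 27.55
position: [0.4902, -0.09, 0.1573]
ee_rot: [0.461, 0.537, 0.461, -0.536]
ft_force: [0.1, 0.7, -2.2]
opening: 0.0539
```

Run:
```python
from h import *
from workcell import env
goal(env.observe(),.488,-.099,.0438)
d=env.snapshot("scene");c=d["pixels"][80:290,170:400]
cv2.imwrite("pics/l_scene.png",cv2.resize(c,None,fx=2.8,fy=2.8))
```

```text
t 27.6 pos [ 0.4902 -0.09    0.1573] yaw_jaw -8.7 tilt 0.0 f [ 0.1  0.7 -2.2] open 0.0539 -> cm [11.35 -0.09  0.92]
```

View pics/l_scene.png

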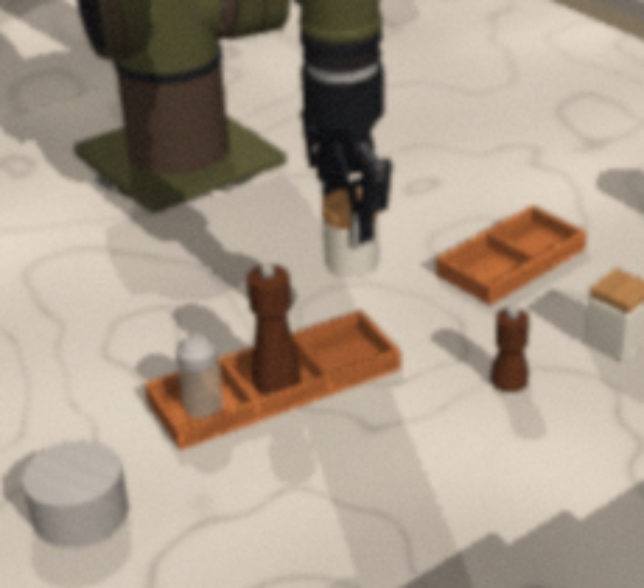

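Call:
step_arm:
  increments:
    - [-1,[0,-0.1,0.4],[0,0,0]]
    - [-1,[0,0,0.4],[0,0,0]]
    - [-1,[0.5,0,0],[0,0,0]]
    - [-1,[1,0,0],[0,0,0]]
    - [-1,[1.5,0,0],[0,0,0]]
    - [-1,[1.5,0,0],[0,0,0]]
    - [-1,[1.5,0,0],[0,0,0]]
    - [-1,[1.5,0,0],[0,0,0]]
    - [-1,[1,0,0],[0,0,0]]
    - [-1,[1,0,0],[0,0,0]]
    - [-1,[0.5,0,0],[0,0,0]]
    - [-1,[0.5,0,0],[0,0,0]]
    - [-1,[0.3,0,0],[0,0,0]]
    - [-1,[0.2,0,0],[0,0,0]]
    - [-1,[0,0,0],[0,0,0]]
    - [-1,[0,0,0],[0,0,0]]

```text
t: 29.2
position: [0.488, -0.0982, 0.0476]
ee_rot: [0.461, 0.537, 0.46, -0.536]
ft_force: [0.6, 0.5, -1.8]
opening: 0.0534
```

Call:
step_arm:
  increments:
    - [-1,[0.05,0,0],[0,0,0]]
    - [-1,[0,0,0],[0,0,0]]

```text
t: 29.4
position: [0.4879, -0.0982, 0.047]
ee_rot: [0.461, 0.537, 0.46, -0.536]
ft_force: [-0.6, -0.3, -1.3]
opening: 0.0537
```

Call:
step_arm:
  increments:
    - [-1,[0.05,0,0],[0,0,0]]
    - [-1,[0,0,0],[0,0,0]]

```text
t: 29.6
position: [0.4877, -0.0981, 0.0463]
ee_rot: [0.461, 0.537, 0.461, -0.537]
ft_force: [-0.8, -0.3, -1.4]
opening: 0.0534
```

Call:
step_arm:
  increments:
    - [-1,[0.1,0,0],[0,0,0]]
    - [-1,[0,0,0],[0,0,0]]
    - [-1,[0.05,0,0],[0,0,0]]
    - [-1,[0,0,0],[0,0,0]]

```text
t: 30.0
position: [0.4876, -0.0981, 0.0447]
ee_rot: [-0.46, -0.537, -0.461, 0.537]
ft_force: [0.4, -0.3, -3.4]
opening: 0.0537
```

Call:
step_arm:
  increments:
    - [-1,[0.05,0,0],[0,0,0]]
    - [-1,[0,0,0],[0,0,0]]

```text
t: 30.2
position: [0.4877, -0.0981, 0.0442]
ee_rot: [-0.46, -0.537, -0.461, 0.537]
ft_force: [0.9, 1.3, -1.9]
opening: 0.0537
```

Call:
step_arm:
  increments:
    - [-1,[0.05,0,0],[0,0,0]]
    - [-1,[0,0,0],[0,0,0]]

```text
t: 30.4
position: [0.4878, -0.0982, 0.0439]
ee_rot: [0.461, 0.537, 0.46, -0.537]
ft_force: [0.5, 0.1, -1.6]
opening: 0.0533
```

Call:
step_arm:
  increments:
    - [-1,[0.05,0,0],[0,0,0]]
    - [-1,[0,0,0],[0,0,0]]

```text
t: 30.6
position: [0.4878, -0.0982, 0.0438]
ee_rot: [0.461, 0.537, 0.46, -0.537]
ft_force: [-1.8, -0.7, 4.8]
opening: 0.0535
```

Call:
step_arm:
  increments:
    - [-1,[0.05,0,0],[0,0,0]]
    - [-1,[0,0,0],[0,0,0]]

```text
t: 30.8
position: [0.4878, -0.0982, 0.0437]
ee_rot: [0.461, 0.537, 0.46, -0.536]
ft_force: [-3.1, 1.6, 8.3]
opening: 0.0533
```

Call:
step_arm:
  increments:
    - [0.25,[-0.05,0,0],[0,0,0]]
    - [0.3,[0,0,0],[0,0,0]]
    - [0.4,[0,0,0],[0,0,0]]
    - [0.6,[0,0,0],[0,0,0]]
    - [0.8,[0,0,0],[0,0,0]]
    - [1,[0,0,0],[0,0,0]]
    - [1,[0,0,0],[0,0,0]]
    - [1,[0,0,0],[0,0,0]]
    - [1,[-1,0,0],[0,0,0]]
    - [1,[-2,0,0],[0,0,0]]
    - [1,[-3,0,0],[0,0,0]]
    - [1,[-3.5,0,0],[0,0,0]]
    - [1,[-3.5,0,0],[0,0,0]]
    - [1,[-3,0,0],[0,0,0]]
    - [1,[-1.5,0,0],[0,0,0]]
    - [1,[-0.5,0,0],[0,0,0]]
    - [1,[0,0,0],[0,0,0]]

```text
t: 32.5
position: [0.4881, -0.0982, 0.2242]
ee_rot: [0.461, 0.537, 0.46, -0.536]
ft_force: [-0.3, 0.8, -0.5]
opening: 0.0851
```

Run:
```python
from h import *
from workcell import env
goal(env.observe(),.624,.009,.15)
for n in ("scene","wrist"):
    d=env.snapshot(n);c=d["pixels"]
    p=cloud(d).reshape(-1,3)
    for nm,x0,y0,zl,zh,r in(("tall",.476,-.178,.11,.16,.035),("shaker",.464,-.257,.06,.1,.03),("round",.488,-.099,.06,.09,.035),("smill",.624,.009,.06,.1,.035)):
        m=(abs(p[:,0]-x0)<r)&(abs(p[:,1]-y0)<r)&(p[:,2]>zl)&(p[:,2]<zh)
        if m.any(): print(n,nm,m.sum(),((p[m].min(0)+p[m].max(0))/2).round(4),p[m].max(0).round(4))
    if n=="scene":c=cv2.resize(c[110:290,170:400],None,fx=3,fy=3)
    cv2.imwrite(f"pics/m_{n}.png",c)
```

```text
t 32.5 pos [ 0.4881 -0.0982  0.2242] yaw_jaw -8.7 tilt 0.1 f [-0.3  0.8 -0.5] open 0.0851 -> cm [  7.44  11.8  -12.66]
scene tall 230 [ 0.4778 -0.1779  0.1286] [ 0.4987 -0.1575  0.1472]
scene shaker 186 [ 0.4653 -0.2555  0.0758] [ 0.484  -0.2361  0.0915]
scene round 242 [ 0.4891 -0.0952  0.0708] [ 0.5188 -0.0669  0.0816]
scene smill 146 [0.6231 0.0106 0.0768] [0.639  0.0282 0.0936]
wrist tall 2258 [ 0.4764 -0.178   0.1294] [ 0.497  -0.157   0.1487]
wrist shaker 819 [ 0.4616 -0.2563  0.0762] [ 0.4814 -0.2381  0.0902]
wrist round 2552 [ 0.488  -0.097   0.0698] [ 0.515  -0.0697  0.0795]
wrist smill 1865 [0.6212 0.009  0.0772] [0.6379 0.0256 0.0944]
```

View pics/m_scene.png

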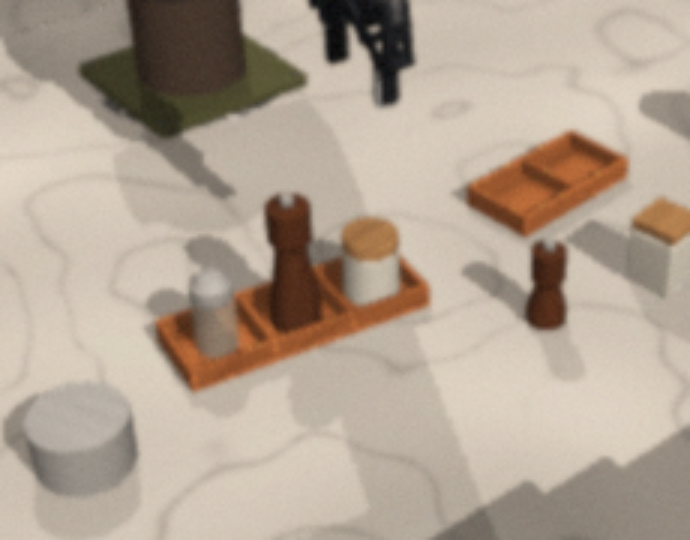

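View pics/m_wrist.png

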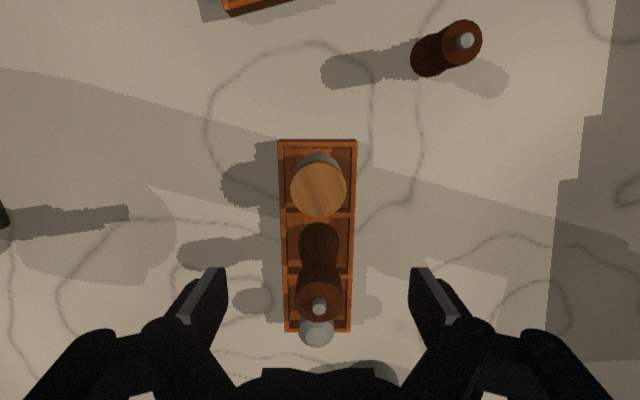

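The long caddy is complete: shaker (210,315), mill (290,265) and round jar (370,265), all upright in the crop. Short mill at (0.622,0.009) next, and I turn the jaws to the short caddy's yaw.

Call:
step_arm:
  increments:
    - [1,[0,0.8,-0.8],[0,0,0]]
    - [1,[0,1.6,-1.8],[0,0,0]]
    - [1,[0,2.4,-2.6],[0,0,0]]
    - [1,[0,2.4,-2.6],[0,0,0]]
    - [1,[0,2.2,-2.4],[0,0,0]]
    - [1,[0,1.4,-1.6],[0,0,0]]
    - [1,[0,0.8,-0.8],[0,0,0]]
    - [1,[0,0,0],[-6.9,0,0]]
    - [1,[0,0,0],[-6.9,0,0]]
    - [1,[2,0,0],[0,0,0]]
    - [1,[2.5,0,0],[0,0,0]]
    - [1,[2,0,0],[0,0,0]]
    - [1,[1,0,0],[0,0,0]]
    - [1,[0,0,0],[0,0,0]]
    - [1,[0,0,0],[0,0,0]]
  force: 40

```text
t: 34.1
position: [0.6217, 0.0087, 0.1487]
ee_rot: [0.522, 0.477, 0.522, -0.477]
ft_force: [0.2, 0.1, 0.3]
opening: 0.0853
```

Run:
```python
from h import *
from workcell import env
goal(env.observe(),.622,.009,.045)
d=env.snapshot("wrist");cv2.imwrite("pics/n_wrist.png",d["pixels"])
p=cloud(d).reshape(-1,3)
m=(abs(p[:,0]-.622)<.03)&(abs(p[:,1]-.009)<.03)&(p[:,2]>.06)&(p[:,2]<.1)
print(m.sum(),((p[m].min(0)+p[m].max(0))/2).round(4))
```

```text
t 34.1 pos [0.6217 0.0087 0.1487] yaw_jaw 5.1 tilt 0.0 f [0.2 0.1 0.3] open 0.0853 -> cm [10.37  0.03 -0.02]
1954 [0.6221 0.0097 0.0773]
```

View pics/n_wrist.png

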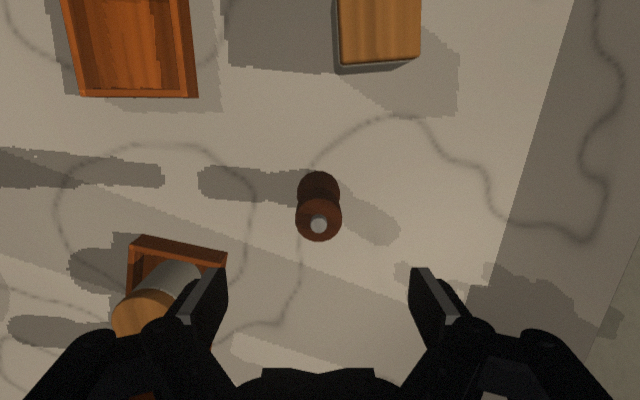

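The mill knob at (319,224) is centred. Lowering and gripping.

Call:
step_arm:
  increments:
    - [1,[1,0,0],[0,0,0]]
    - [1,[2,0,0],[0,0,0]]
    - [1,[2,0,0],[0,0,0]]
    - [1,[2,0,0],[0,0,0]]
    - [1,[1.5,0,0],[0,0,0]]
    - [1,[1,0,0],[0,0,0]]
    - [1,[0.6,0,0],[0,0,0]]
    - [1,[0.3,0,0],[0,0,0]]
    - [1,[0,0,0],[0,0,0]]
    - [0.4,[0,0,0],[0,0,0]]
    - [0.2,[0,0,0],[0,0,0]]
    - [0,[0,0,0],[0,0,0]]
    - [-0.2,[0,0,0],[0,0,0]]
    - [-0.4,[0,0,0],[0,0,0]]
    - [-0.6,[0,0,0],[0,0,0]]
    - [-1,[0,0,0],[0,0,0]]
    - [-1,[0,0,0],[0,0,0]]
    - [-1,[0,0,0],[0,0,0]]
    - [-1,[0,0,0],[0,0,0]]

```text
t: 36.05
position: [0.622, 0.0088, 0.0448]
ee_rot: [0.522, 0.478, 0.521, -0.477]
ft_force: [0.4, 0.7, 4.7]
opening: 0.0329
```

Run:
```python
from h import *
from workcell import env
goal(env.observe(),.465,.123,.12)
d=env.snapshot("wrist");cv2.imwrite("pics/o_wrist.png",d["pixels"])
```

```text
t 36.0 pos [0.622  0.0088 0.0448] yaw_jaw 5.1 tilt 0.1 f [0.4 0.7 4.7] open 0.0329 -> cm [ -7.54 -14.62 -12.76]
```

View pics/o_wrist.png

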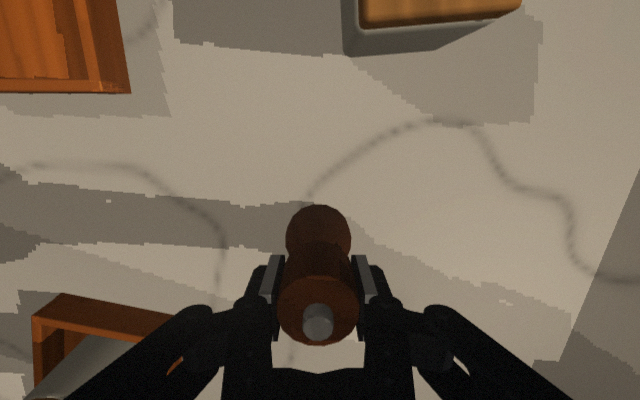

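Call:
step_arm:
  increments:
    - [-1,[-0.3,0,0],[0,0,0]]
    - [-1,[-0.7,0,0],[0,0,0]]
    - [-1,[-1.2,0,0],[0,0,0]]
    - [-1,[-1.5,0,0],[0,0,0]]
    - [-1,[-1.2,0,0],[0,0,0]]
    - [-1,[-0.8,0,0],[0,0,0]]
    - [-1,[-0.3,0,0],[0,0,0]]
    - [-1,[0,-0.5,-0.4],[0,0,0]]
    - [-1,[0,-1.2,-1],[0,0,0]]
    - [-1,[0,-1.8,-1.6],[0,0,0]]
    - [-1,[0,-2.2,-2],[0,0,0]]
    - [-1,[0,-2.2,-2],[0,0,0]]
    - [-1,[0,-2.2,-2],[0,0,0]]
    - [-1,[0,-2,-1.7],[0,0,0]]
    - [-1,[0,-1.4,-1.1],[0,0,0]]
    - [-1,[0,-0.7,-0.6],[0,0,0]]
    - [-1,[0,-0.4,-0.4],[0,0,0]]
    - [-1,[0,0,0],[0,0,0]]
    - [-1,[0,0,0],[0,0,0]]

```text
t: 38.0
position: [0.4658, 0.1232, 0.1044]
ee_rot: [0.522, 0.478, 0.521, -0.477]
ft_force: [-0.8, 1.0, -1.9]
opening: 0.0327
```

Run:
```python
from h import *
from workcell import env
goal(env.observe(),.465,.123,.0508)
d=env.snapshot("wrist");cv2.imwrite("pics/p_wrist.png",d["pixels"])
W=cloud(d);p=W.reshape(-1,3)
m=(abs(p[:,0]-.462)<.06)&(abs(p[:,1]-.163)<.11)&(p[:,2]>.019)&(p[:,2]<.032)
print(m.sum(),cv2.minAreaRect((p[m][:,:2]*1000).astype(np.float32)))
m=(abs(p[:,0]-.65)<.04)&(abs(p[:,1]-.141)<.04)&(p[:,2]>.065)&(p[:,2]<.09)
print(m.sum(),cv2.minAreaRect((p[m][:,:2]*1000).astype(np.float32)))
d=env.snapshot("scene");c=d["pixels"][80:290,230:460]
cv2.imwrite("pics/p_scene.png",cv2.resize(c,None,fx=2.8,fy=2.8))
```

```text
t 38.0 pos [0.4658 0.1232 0.1044] yaw_jaw 5.0 tilt 0.1 f [-0.8  1.  -1.9] open 0.0327 -> cm [ 5.36 -0.09  0.01]
7014 ((461.04473876953125, 163.70925903320312), (86.32782745361328, 164.3263702392578), 4.937319755554199)
5667 ((641.4041137695312, 141.18177795410156), (40.724388122558594, 50.956302642822266), 11.266801834106445)
```

View pics/p_wrist.png

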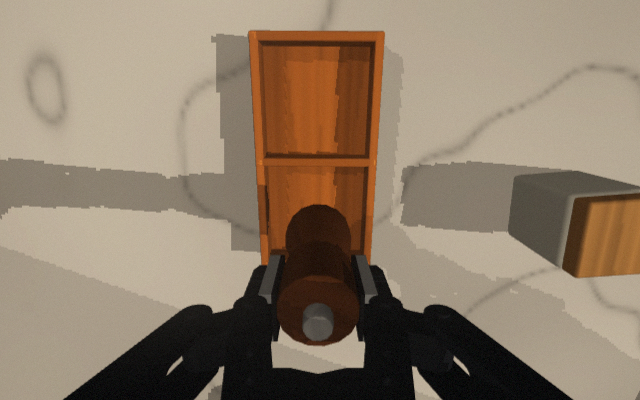

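View pics/p_scene.png

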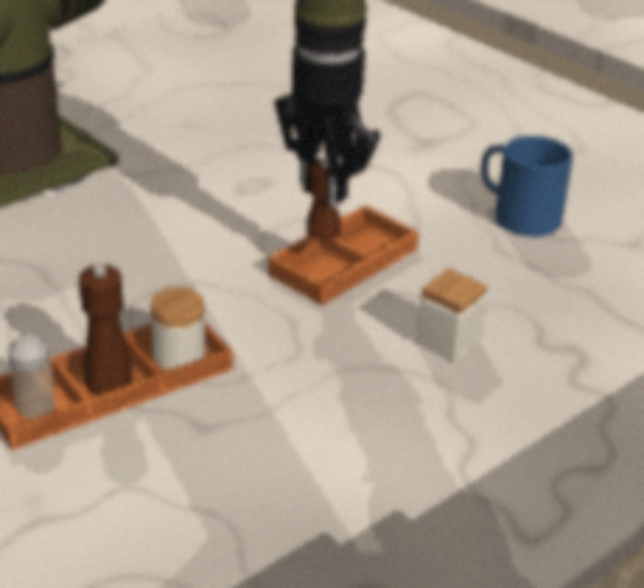

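The mill is over the near compartment of the short caddy (centre (0.461,0.1635), yaw 4.9°). Lowering.

Call:
step_arm:
  increments:
    - [-1,[0.5,-0.1,0],[0,0,0]]
    - [-1,[0.8,0,0],[0,0,0]]
    - [-1,[1,0,0],[0,0,0]]
    - [-1,[1,0,0],[0,0,0]]
    - [-1,[0.8,0,0],[0,0,0]]
    - [-1,[0.5,0,0],[0,0,0]]
    - [-1,[0.3,0,0],[0,0,0]]
    - [-1,[0.2,0,0],[0,0,0]]
    - [-1,[0.1,0,0],[0,0,0]]
    - [-1,[0,0,0],[0,0,0]]
    - [-1,[0.05,0,0],[0,0,0]]
    - [-1,[0,0,0],[0,0,0]]

```text
t: 39.3
position: [0.4639, 0.1234, 0.052]
ee_rot: [0.522, 0.478, 0.522, -0.477]
ft_force: [0.0, -0.5, -0.9]
opening: 0.0331
```

Call:
step_arm:
  increments:
    - [-1,[0.05,0,0],[0,0,0]]
    - [-1,[0,0,0],[0,0,0]]

```text
t: 39.5
position: [0.4638, 0.1233, 0.0514]
ee_rot: [0.522, 0.477, 0.522, -0.477]
ft_force: [-0.1, 0.1, -2.0]
opening: 0.0329
```

Call:
step_arm:
  increments:
    - [-1,[0.05,0,0],[0,0,0]]
    - [-1,[0,0,0],[0,0,0]]

```text
t: 39.7
position: [0.4638, 0.1233, 0.0508]
ee_rot: [0.522, 0.477, 0.522, -0.477]
ft_force: [0.0, -0.2, -1.3]
opening: 0.0325
```

Call:
step_arm:
  increments:
    - [-1,[0.05,0,0],[0,0,0]]
    - [-1,[0,0,0],[0,0,0]]

```text
t: 39.9
position: [0.4639, 0.1233, 0.0508]
ee_rot: [0.522, 0.478, 0.522, -0.477]
ft_force: [-1.5, 0.1, 4.0]
opening: 0.033
```

Call:
step_arm:
  increments:
    - [-1,[0.05,0,0],[0,0,0]]
    - [-1,[0,0,0],[0,0,0]]

```text
t: 40.1
position: [0.4639, 0.1233, 0.0507]
ee_rot: [0.522, 0.478, 0.522, -0.477]
ft_force: [-2.3, -1.0, 8.3]
opening: 0.0328
```

Call:
step_arm:
  increments:
    - [-0.25,[-0.05,0,0],[0,0,0]]
    - [-0.2,[0,0,0],[0,0,0]]
    - [-0.1,[0,0,0],[0,0,0]]
    - [0.1,[0,0,0],[0,0,0]]
    - [0.4,[0,0,0],[0,0,0]]
    - [1,[0,0,0],[0,0,0]]
    - [1,[0,0,0],[0,0,0]]
    - [1,[0,0,0],[0,0,0]]
    - [1,[-1,0,0],[0,0,0]]
    - [1,[-2,0,0],[0,0,0]]
    - [1,[-3,0,0],[0,0,0]]
    - [1,[-3,0,0],[0,0,0]]
    - [1,[-3,0,0],[0,0,0]]
    - [1,[-2,0,0],[0,0,0]]
    - [1,[-1,0,0],[0,0,0]]
    - [1,[0,0,0],[0,0,0]]

```text
t: 41.7
position: [0.4647, 0.1236, 0.2019]
ee_rot: [0.522, 0.478, 0.521, -0.476]
ft_force: [0.1, 0.6, -0.0]
opening: 0.0857
```

Run:
```python
from h import *
from workcell import env
goal(env.observe(),.648,.1415,.13)
for n in ("scene","wrist"):
    d=env.snapshot(n);c=d["pixels"]
    p=cloud(d).reshape(-1,3)
    for nm,x0,y0,zl,zh,r in(("smill",.4645,.1236,.07,.11,.035),):
        m=(abs(p[:,0]-x0)<r)&(abs(p[:,1]-y0)<r)&(p[:,2]>zl)&(p[:,2]<zh)
        if m.any(): print(n,nm,m.sum(),((p[m].min(0)+p[m].max(0))/2).round(4),p[m].max(0).round(4))
    m=(abs(p[:,0]-.65)<.045)&(abs(p[:,1]-.141)<.045)&(p[:,2]>.068)&(p[:,2]<.085)
    print(n,"sq",m.sum(),cv2.minAreaRect((p[m][:,:2]*1000).astype(np.float32)))
    if n=="scene":c=cv2.resize(c[80:290,230:460],None,fx=2.8,fy=2.8)
    cv2.imwrite(f"pics/q_{n}.png",c)
```

```text
t 41.7 pos [0.4647 0.1236 0.2019] yaw_jaw 5.1 tilt 0.2 f [ 0.1  0.6 -0. ] open 0.0857 -> cm [ 7.26 18.39 -0.16]
scene smill 104 [0.4643 0.1231 0.0866] [0.4836 0.1399 0.1021]
scene sq 207 ((648.3020629882812, 142.4437255859375), (50.50370788574219, 54.747406005859375), 9.593335151672363)
wrist smill 1320 [0.4639 0.1242 0.0854] [0.4806 0.1406 0.1006]
wrist sq 3312 ((647.2489624023438, 141.8313751220703), (51.253753662109375, 50.32429122924805), 9.841270446777344)
```

View pics/q_scene.png

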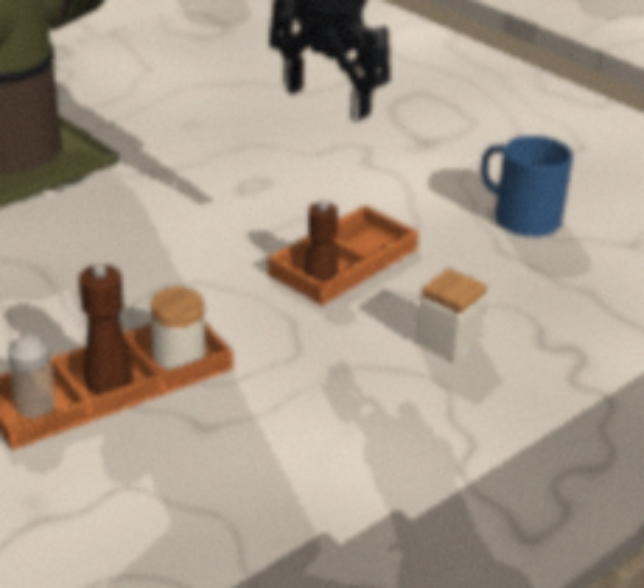

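The short mill stands in its compartment (322,240). Square jar at (0.6475,0.142), yaw about 9.5°.

Call:
step_arm:
  increments:
    - [1,[0,1,0],[0,0,0]]
    - [1,[0,2.3,-0.1],[0,0,0]]
    - [1,[0,3.5,-0.1],[0,0,0]]
    - [1,[0,3.5,0],[0,0,0]]
    - [1,[0,3.5,0],[0,0,0]]
    - [1,[0,2.5,0],[0,0,0]]
    - [1,[0,1.5,0],[0,0,0]]
    - [1,[0,0.5,0],[-4.4,0,0]]
    - [1,[2,0,0],[0,0,0]]
    - [1,[2.5,0,0],[0,0,0]]
    - [1,[1.5,0,0],[0,0,0]]
    - [1,[1,0,0],[0,0,0]]
    - [1,[0,0,0],[0,0,0]]
    - [1,[0,0,0],[0,0,0]]
  force: 50

```text
t: 43.2
position: [0.6461, 0.1415, 0.13]
ee_rot: [0.539, 0.457, 0.54, -0.457]
ft_force: [-0.2, -0.6, 0.8]
opening: 0.0858
```

Run:
```python
from h import *
from workcell import env
goal(env.observe(),.6475,.142,.025)
d=env.snapshot("wrist");cv2.imwrite("pics/r_wrist.png",d["pixels"])
p=cloud(d).reshape(-1,3)
m=(abs(p[:,0]-.65)<.045)&(abs(p[:,1]-.141)<.045)&(p[:,2]>.070)&(p[:,2]<.085)
print("sq",m.sum(),cv2.minAreaRect((p[m][:,:2]*1000).astype(np.float32)))
```

```text
t 43.2 pos [0.6461 0.1415 0.13  ] yaw_jaw 9.5 tilt 0.0 f [-0.2 -0.6  0.8] open 0.0858 -> cm [10.5   0.15 -0.03]
sq 5123 ((647.5409545898438, 142.12872314453125), (50.1193733215332, 49.54652786254883), 9.720182418823242)
```

View pics/r_wrist.png

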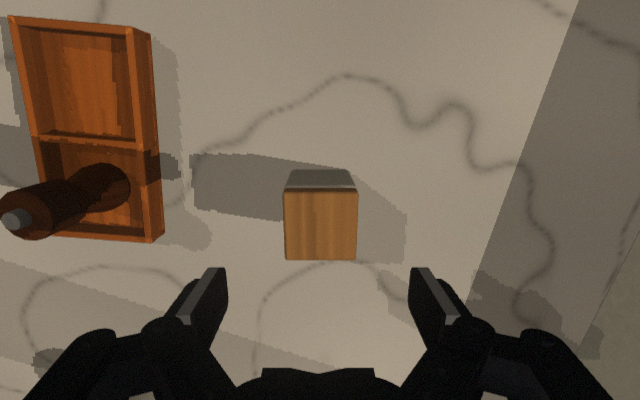

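The lid at (320,225) is square to the jaws. Lowering and gripping the body below the lid.

Call:
step_arm:
  increments:
    - [1,[1,0.1,0],[0,0,0]]
    - [1,[2,0,0],[0,0,0]]
    - [1,[2,0,0],[0,0,0]]
    - [1,[2,0,0],[0,0,0]]
    - [1,[1.5,0,0],[0,0,0]]
    - [1,[1,0,0],[0,0,0]]
    - [1,[0.6,0,0],[0,0,0]]
    - [1,[0.3,0,0],[0,0,0]]
    - [1,[0,0,0],[0,0,0]]
    - [0.6,[0,0,0],[0,0,0]]
    - [0.5,[0,0,0],[0,0,0]]
    - [0.4,[0,0,0],[0,0,0]]
    - [0.3,[0,0,0],[0,0,0]]
    - [0.2,[0,0,0],[0,0,0]]
    - [0,[0,0,0],[0,0,0]]
    - [-0.3,[0,0,0],[0,0,0]]
    - [-1,[0,0,0],[0,0,0]]
    - [-1,[0,0,0],[0,0,0]]
    - [-1,[0,0,0],[0,0,0]]
    - [-1,[0,0,0],[0,0,0]]

```text
t: 45.25
position: [0.6475, 0.1418, 0.0269]
ee_rot: [0.54, 0.457, 0.539, -0.457]
ft_force: [0.9, 0.2, 5.3]
opening: 0.0513
```

Run:
```python
from h import *
from workcell import env
s=env.observe()
goal(s,.4576,.2034,.12)
d=env.snapshot("wrist");cv2.imwrite("pics/s_wrist.png",d["pixels"])
```

```text
t 45.2 pos [0.6475 0.1418 0.0269] yaw_jaw 9.5 tilt 0.1 f [0.9 0.2 5.3] open 0.0513 -> cm [ -9.33 -17.7   -9.21]
```

View pics/s_wrist.png

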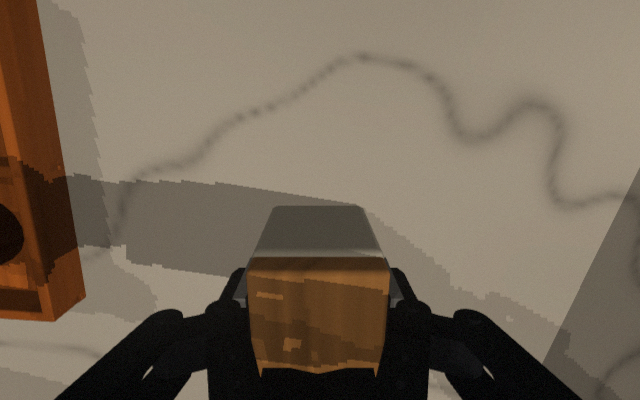

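Call:
step_arm:
  increments:
    - [-1,[-0.3,0,0],[0,0,0]]
    - [-1,[-0.7,0,0],[0,0,0]]
    - [-1,[-1.2,0,0],[0,0,0]]
    - [-1,[-1.8,0,0],[0,0,0]]
    - [-1,[-2,0,0],[0,0,0]]
    - [-1,[-1.8,0,0],[0,0,0]]
    - [-1,[-1.2,0,0],[0,0,0]]
    - [-1,[-0.7,0,0],[0,0,0]]
    - [-1,[-0.3,0,0],[0,0,0]]
    - [-1,[0,0,0],[0,0,0]]

```text
t: 46.3
position: [0.6467, 0.1416, 0.1262]
ee_rot: [0.54, 0.457, 0.54, -0.457]
ft_force: [-0.3, 0.9, -2.6]
opening: 0.0515
```

Call:
step_arm:
  increments:
    - [-1,[0,-0.6,-0.5],[0,0,0]]
    - [-1,[0,-1.2,-1],[0,0,0]]
    - [-1,[0,-1.8,-1.3],[0,0,0]]
    - [-1,[0,-2.2,-1.3],[0,0,0]]
    - [-1,[0,-2.4,-1.3],[0,0,0]]
    - [-1,[0,-2.4,-1.2],[0,0,0]]
    - [-1,[0,-2.2,-1],[0,0,0]]
    - [-1,[0,-2,-0.7],[0,0,0]]
    - [-1,[0,-1.4,-0.5],[0,0,0]]
    - [-1,[0,-0.9,-0.3],[0,0,0]]
    - [-1,[0,-0.6,-0.1],[0,0,0]]
    - [-1,[0,0,0],[1.5,0,0]]
    - [-1,[0,0,0],[2,0,0]]
    - [-1,[0,0,0],[1.1,0,0]]
    - [-1,[0,0,0],[0,0,0]]
    - [-1,[0,0,0],[0,0,0]]

```text
t: 47.9
position: [0.4577, 0.2032, 0.1263]
ee_rot: [0.521, 0.478, 0.521, -0.478]
ft_force: [-0.6, 0.0, -4.2]
opening: 0.0511
```

Run:
```python
from h import *
from workcell import env
s=env.observe()
goal(s,.4576,.2034,.0329)
d=env.snapshot("wrist");cv2.imwrite("pics/t_wrist.png",d["pixels"])
d=env.snapshot("scene");c=d["pixels"][80:290,230:460]
cv2.imwrite("pics/t_scene.png",cv2.resize(c,None,fx=2.8,fy=2.8))
```

```text
t 47.9 pos [0.4577 0.2032 0.1263] yaw_jaw 4.9 tilt 0.0 f [-0.6  0.  -4.2] open 0.0511 -> cm [ 9.34 -0.01 -0.02]
```

View pics/t_scene.png

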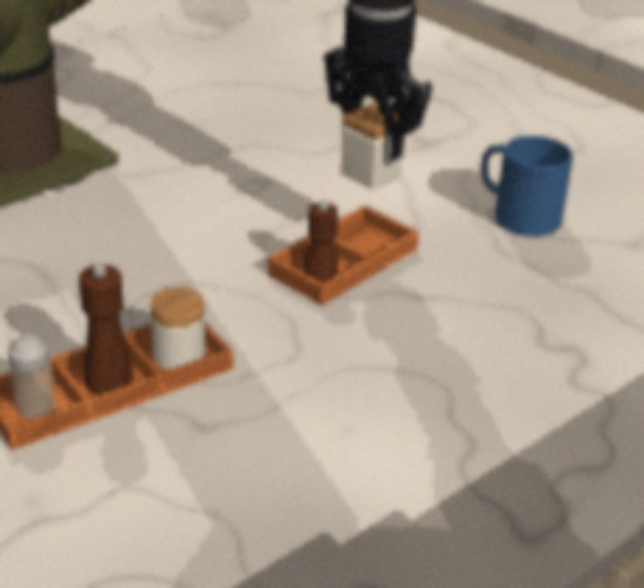

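View pics/t_wrist.png

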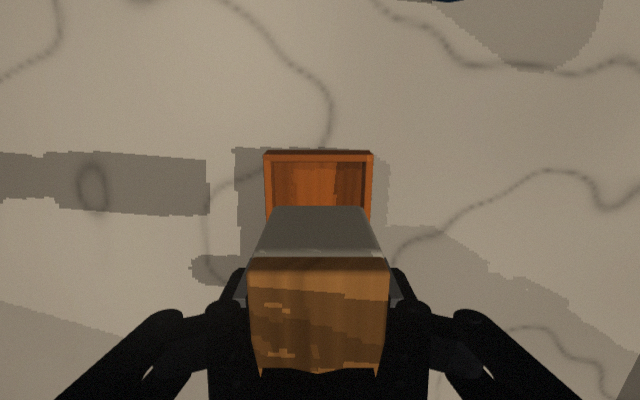

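The jar hangs square over the empty compartment. Lowering.

Call:
step_arm:
  increments:
    - [-1,[0.5,0,0],[0,0,0]]
    - [-1,[1,0,0],[0,0,0]]
    - [-1,[1.5,0,0],[0,0,0]]
    - [-1,[1.5,0,0],[0,0,0]]
    - [-1,[1.3,0,0],[0,0,0]]
    - [-1,[1,0,0],[0,0,0]]
    - [-1,[0.8,0,0],[0,0,0]]
    - [-1,[0.6,0,0],[0,0,0]]
    - [-1,[0.4,0,0],[0,0,0]]
    - [-1,[0.3,0,0],[0,0,0]]
    - [-1,[0.2,0,0],[0,0,0]]
    - [-1,[0,0,0],[0,0,0]]
    - [-1,[0,0,0],[0,0,0]]

```text
t: 49.3
position: [0.4573, 0.2034, 0.0356]
ee_rot: [0.521, 0.478, 0.521, -0.478]
ft_force: [1.0, 0.3, -4.3]
opening: 0.0512
```

Call:
step_arm:
  increments:
    - [-1,[0.05,0,0],[0,0,0]]
    - [-1,[0,0,0],[0,0,0]]

```text
t: 49.5
position: [0.4573, 0.2033, 0.035]
ee_rot: [0.521, 0.478, 0.521, -0.478]
ft_force: [-0.4, -0.3, -4.2]
opening: 0.0511
```

Call:
step_arm:
  increments:
    - [-1,[0.05,0,0],[0,0,0]]
    - [-1,[0,0,0],[0,0,0]]

```text
t: 49.7
position: [0.4571, 0.2032, 0.0343]
ee_rot: [0.521, 0.478, 0.521, -0.478]
ft_force: [-1.0, 0.8, -3.7]
opening: 0.0513
```

Call:
step_arm:
  increments:
    - [-1,[0.05,0,0],[0,0,0]]
    - [-1,[0,0,0],[0,0,0]]

```text
t: 49.9
position: [0.4571, 0.2032, 0.0337]
ee_rot: [0.521, 0.478, 0.521, -0.478]
ft_force: [0.3, -0.5, -3.0]
opening: 0.0512
```

Call:
step_arm:
  increments:
    - [-1,[0.05,0,0],[0,0,0]]
    - [-1,[0,0,0],[0,0,0]]

```text
t: 50.1
position: [0.457, 0.2032, 0.0332]
ee_rot: [0.521, 0.478, 0.521, -0.478]
ft_force: [-0.4, -0.6, -3.9]
opening: 0.0512
```

Call:
step_arm:
  increments:
    - [-1,[0.05,0,0],[0,0,0]]
    - [-1,[0,0,0],[0,0,0]]

```text
t: 50.3
position: [0.4571, 0.2033, 0.0329]
ee_rot: [0.521, 0.478, 0.521, -0.478]
ft_force: [-0.6, -0.4, -2.6]
opening: 0.0516
```

Call:
step_arm:
  increments:
    - [-1,[0.05,0,0],[0,0,0]]
    - [-1,[0,0,0],[0,0,0]]

```text
t: 50.5
position: [0.4572, 0.2033, 0.0329]
ee_rot: [0.521, 0.478, 0.521, -0.478]
ft_force: [-1.6, -0.6, 3.6]
opening: 0.0514
```

Call:
step_arm:
  increments:
    - [-1,[0.03,0,0],[0,0,0]]
    - [-1,[0,0,0],[0,0,0]]

```text
t: 50.7
position: [0.4572, 0.2033, 0.0329]
ee_rot: [0.521, 0.478, 0.521, -0.478]
ft_force: [-1.9, -1.3, 7.7]
opening: 0.0513
```

Call:
step_arm:
  increments:
    - [0.2,[-0.03,0,0],[0,0,0]]
    - [0.25,[0,0,0],[0,0,0]]
    - [0.35,[0,0,0],[0,0,0]]
    - [0.5,[0,0,0],[0,0,0]]
    - [0.7,[0,0,0],[0,0,0]]
    - [1,[0,0,0],[0,0,0]]
    - [1,[0,0,0],[0,0,0]]
    - [1,[0,0,0],[0,0,0]]
    - [1,[-1,0,0],[0,0,0]]
    - [1,[-2,0,0],[0,0,0]]
    - [1,[-3,0,0],[0,0,0]]
    - [1,[-3.5,0,0],[0,0,0]]
    - [1,[-3.5,0,0],[0,0,0]]
    - [1,[-3,0,0],[0,0,0]]
    - [1,[-2,0,0],[0,0,0]]
    - [1,[-1,0,0],[0,0,0]]
    - [1,[0,0,0],[0,0,0]]

```text
t: 52.4
position: [0.4579, 0.2036, 0.224]
ee_rot: [0.521, 0.479, 0.52, -0.477]
ft_force: [0.1, 1.1, -0.4]
opening: 0.0855
```

Run:
```python
from h import *
from workcell import env
goal(env.observe(),.648,.1415,.13)
for n in ("scene","wrist","top"):
    d=env.snapshot(n);c=d["pixels"]
    p=cloud(d).reshape(-1,3)
    for nm,x0,y0,zl,zh,r in(("tall",.476,-.178,.11,.16,.035),("shaker",.464,-.257,.06,.1,.03),("round",.488,-.099,.06,.09,.035),("smill",.4645,.1236,.07,.11,.035),("sq",.4576,.2034,.07,.1,.04),("mug",.537,.401,.08,.11,.045),("tin",.516,-.42,.045,.07,.05)):
        m=(abs(p[:,0]-x0)<r)&(abs(p[:,1]-y0)<r)&(p[:,2]>zl)&(p[:,2]<zh)
        if m.any(): print(n,nm,m.sum(),((p[m].min(0)+p[m].max(0))/2).round(4),p[m].max(0).round(4))
    c=c if n=="wrist" else cv2.resize(c[80:300,160:460],None,fx=2.6,fy=2.6) if n=="scene" else cv2.resize(c[140:290,160:500],None,fx=2.3,fy=2.3)
    cv2.imwrite(f"pics/u_{n}.png",c)
```

```text
t 52.4 pos [0.4579 0.2036 0.224 ] yaw_jaw 4.9 tilt 0.2 f [ 0.1  1.1 -0.4] open 0.0855 -> cm [ 9.44 18.38  7.81]
scene tall 233 [ 0.4768 -0.178   0.1301] [ 0.4998 -0.1567  0.1499]
scene shaker 189 [ 0.4659 -0.2543  0.0757] [ 0.4821 -0.2342  0.0914]
scene round 247 [ 0.4893 -0.0962  0.0704] [ 0.5175 -0.0688  0.0804]
scene smill 106 [0.4628 0.1251 0.085 ] [0.481  0.1423 0.0998]
scene sq 180 [0.4562 0.2049 0.078 ] [0.4847 0.2337 0.0859]
scene mug 231 [0.5356 0.4021 0.09  ] [0.5777 0.4447 0.0997]
scene tin 723 [ 0.5137 -0.4174  0.051 ] [ 0.5579 -0.3746  0.0568]
wrist smill 1045 [0.4639 0.1239 0.0852] [0.4806 0.141  0.1004]
wrist sq 2801 [0.4573 0.2029 0.0788] [0.4838 0.2297 0.0842]
wrist mug 410 [0.5379 0.3643 0.0889] [0.5598 0.3682 0.0977]
top tall 197 [ 0.4778 -0.1777  0.1321] [ 0.4978 -0.1574  0.1541]
top shaker 163 [ 0.4634 -0.255   0.0768] [ 0.4826 -0.2363  0.0933]
top round 285 [ 0.4904 -0.0977  0.072 ] [ 0.517  -0.071   0.0839]
top smill 116 [0.4659 0.1226 0.0874] [0.4822 0.1387 0.1047]
top sq 281 [0.4599 0.2003 0.0788] [0.4856 0.2248 0.0877]
top tin 670 [ 0.5162 -0.4201  0.0536] [ 0.558  -0.3772  0.0617]
```

View pics/u_scene.png

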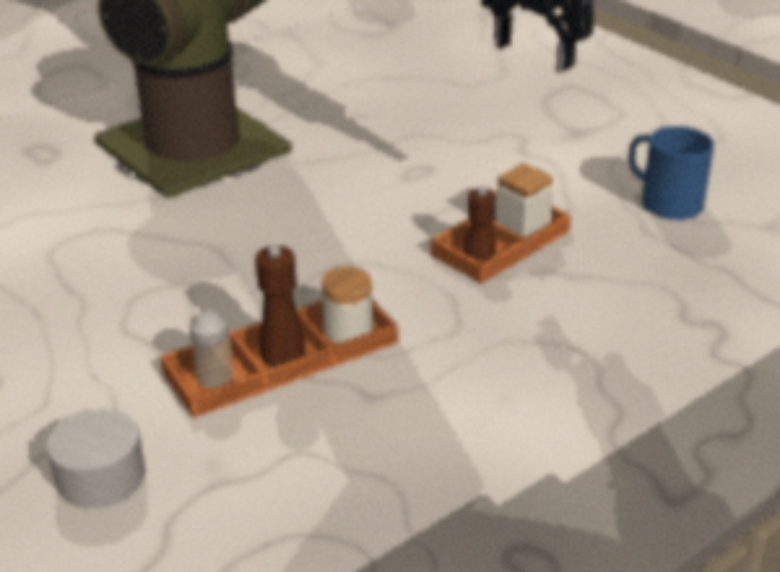

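View pics/u_wrist.png

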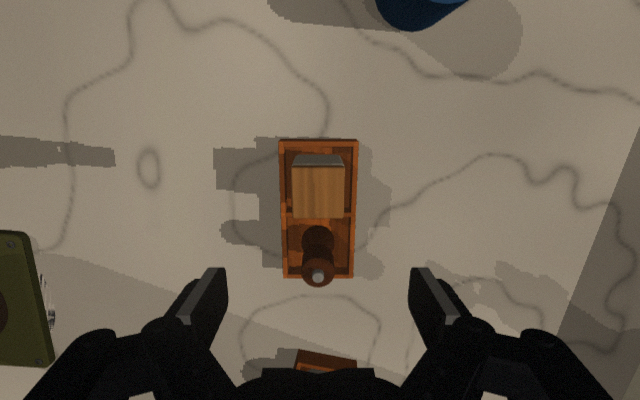

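All five stand upright, each in its own compartment. The gripper is well clear and the mug and tin are where they started. Handing in.

```bash
python3 -c "
from workcell import env
print(env.hand_in())"
```

```text
the job is handed in; nothing more can be done
None
```

Both caddies are made up and the job is handed in; the last reading before that was 52.4 s, against the 131 s limit. The long caddy has the shaker, tall mill and round jar, placed in the order mill, shaker, jar. The short caddy has the short mill and square jar, placed in that order.

**Placing:** I lowered each thing in steps of 1 mm or less until the wrist force showed contact. The highest reading taken was about 8 N.

**Last checks:** The scene, wrist and top views put all five upright at the expected heights, within about 4 mm of their compartment centres. The largest gap between cameras was about 5 mm, on the square jar's position. The tin and mug centres were within about 3 mm of where they started, and the gripper was open and touching nothing. For the mug this rests on the scene view, because the top view returned no points on it in the last check. No check failed.

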